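# Set up and load a gravity capsule feeder

## Task

Reload the capsule feeder for a counting run. Lift out the follower block that rests at the low end of the sloping slot and put it aside on the table; drop the stop stud's T-head through the wide window there, slide the stud up just past the lock mark, give it a quarter turn and let it seat at the mark, locked crosswise. Then hang every capsule from the table in the slot above the stud, stem up, the long-stemmed standard first, so that they slide down and queue against it, and set the follower back in the slot behind the last one; leave the jar, vial and pot where they stand.

Things in the scene. Friction and masses are not known exactly. Their poses are not given: they have to be found in the camera images.
- feeder: Fixed feeder: grey plate 360 x 96 mm; on standoffs two aluminium rails 350 mm long, 6 mm thick, 70 mm over both, sloping 18 degrees, tied flush at both ends, with a 23 mm wide slot between (widened at the window). Rail top is 30 mm up at the low end, 138 mm at the high end. Smooth: capsules slide down by themselves. Origin: centre of the plate's underside; x level towards the high end.
- window (a point): Centre of the T-slot's entry window, at the rails' top face, 38 mm up the slope from the low end; here the slot is 31 mm wide for a length of 56 mm. Axes of all three feeder points: x up along the slope, y across the slot, z square off the rails (leans 18 degrees from vertical towards the low end).
- lock (a point): Lock mark (black line across the rails), on the slot's centre line at the rails' top face, 62 mm upslope of the window centre (axes as there). Here the stud stands when locked. 13.5 mm downslope two dogs hang under the rails, 16.5 mm off the centre line: the lengthwise T-head passes between; it can turn from 6 mm above the mark on; crosswise it then slides down and seats on the dogs.
- load (a point): A handy place to let capsules into the slot, near its high end: on the slot's centre line at the rails' top face, 220 mm upslope of the lock mark, 30 mm from the high end (axes as for the window).
- stud: Steel stop stud, standing on its T-head. Origin: centre of the underside of its round shoulder; z up, x along T-head and wing. T-head 50 mm (x) by 27 (y), ends of 25 mm radius, z -16 to -9 mm; neck 17 mm across; shoulder 36 mm across, z 0 to 12, sits on the rails; wing grip 42 mm (x) by 10 thick, z 12 to 41. 0.12 kg. Half a turn makes no difference.
- standard: White capsule, the standard, with the longer stem, lying on its side. Origin: centre of the grey hexagon collar's underside; z: its axis, body to stem. Body z -42 to 0 mm: 20 mm across, tapering below -20 to a 10 mm foot. Collar 0 to 14: 32 mm over flats, 37 over corners. Round stem 18 mm across, 14 to 64 mm. Lies on collar flat and foot: stem raised 15 deg, origin 15.5 mm up. 32 g.
- capsule_1: White capsule, lying on its side. Origin: centre of the grey hexagon collar's underside; z: its axis, body to stem. Body z -42 to 0 mm: 20 mm across, tapering below -20 to a 10 mm foot. Collar 0 to 14: 32 mm over flats, 37 over corners. Round stem 18 mm across, 14 to 44 mm. Lies on collar flat and foot: stem raised 15 deg, origin 15.5 mm up. 32 g. May be absent.
- capsule_2: White capsule, lying on its side. Origin: centre of the grey hexagon collar's underside; z: its axis, body to stem. Body z -42 to 0 mm: 20 mm across, tapering below -20 to a 10 mm foot. Collar 0 to 14: 32 mm over flats, 37 over corners. Round stem 18 mm across, 14 to 44 mm. Lies on collar flat and foot: stem raised 15 deg, origin 15.5 mm up. 32 g. May be absent.
- capsule_3: White capsule, lying on its side. Origin: centre of the grey hexagon collar's underside; z: its axis, body to stem. Body z -42 to 0 mm: 20 mm across, tapering below -20 to a 10 mm foot. Collar 0 to 14: 32 mm over flats, 37 over corners. Round stem 18 mm across, 14 to 44 mm. Lies on collar flat and foot: stem raised 15 deg, origin 15.5 mm up. 32 g. May be absent.
- capsule_4: White capsule, lying on its side. Origin: centre of the grey hexagon collar's underside; z: its axis, body to stem. Body z -42 to 0 mm: 20 mm across, tapering below -20 to a 10 mm foot. Collar 0 to 14: 32 mm over flats, 37 over corners. Round stem 18 mm across, 14 to 44 mm. Lies on collar flat and foot: stem raised 15 deg, origin 15.5 mm up. 32 g. May be absent.
- follower: Follower: steel block that rides on the rails behind the queue; starts in the slot at the low end, over the window. Origin: centre of the block's underside; x along the slot, z off the rails. Block 36 mm (x) by 46 (y), z 0 to 16 mm; tongue below it for the slot, 30 by 20 mm, 7.5 deep; black grip bar 30 mm (x) by 12 (y), z 15 to 41. 0.15 kg. Half a turn makes no difference.
- all_in_one_pc: The monitor behind the left half of the table, fixed: its screen stands about 0.72 m ahead of the robot's base, from 0.05 m to 0.56 m to the left and from 0.04 m to 0.39 m up; keep hand and arm clear of it.
- jar: Amber sample jar with a white lid, 54 mm across, 58 mm tall; a bystander to leave alone. Origin: centre of its underside.
- vial: Glass vial with a black cap, 28 mm across, 63 mm tall; a bystander to leave alone. Origin: centre of its underside.
- pot: Clear pot with a blue lid, 61 mm across, 50 mm tall; a bystander to leave alone. Origin: centre of its underside.
There are look-alikes about, which are no part of the job. Leave any red look-alike of the standard alone. Leave any blue look-alike of the capsule_3 alone.

How it is judged:
By the outcome, as a careful person would: the job done as asked, in the order asked, and still so for the second after the job is handed in, with the robot touching nothing.
Of capsule_1, capsule_2, capsule_3, capsule_4 only 1 to 3 are there at a start; the rules pass over those that are not, and their reading is None.
At some moment in a run one of capsule_1, capsule_2, capsule_3, capsule_4, standard may be knocked a few centimetres aside while the robot is not near it.
It also fails if it takes over 210 s, if anything falls off the work surface, if the arm or the gripper's body presses on something with over 40 N, if the wrist force passes 120 N, or if a joint passes its speed limit or range.

## Robot

A 6-joint arm with a two-finger parallel gripper is mounted at the origin on a cart in front of the work surface, level with it; the furniture and walls round the work are solid. World frame = base frame: x ahead of the robot, y to its left, z up, the work surface at z = 0. Lengths are in m, angles in rad, forces in N, time in s.
With the tool pointing down it reaches from about 0.325 to 0.9 m from the base axis. Payload 6.1 kg.
Tool frame: the origin (TCP) lies at the very end of the fingers, on their centre line; the grasp point (between the pads) lies 19 mm behind it; z points along the fingers, y is the line along which they close (so a half turn about z gives the same grasp; the last joint's range is limited). The gripper opens to 85 mm and grips with 20 to 120 N. Pads are 22 mm wide; open, the fingers measure 114 mm over their backs; the gripper's body (76 mm by 85 mm) begins 54 mm behind the grasp point. The pads swing forward as they close: fully open they stand 13 mm farther back than shut.
Start: joints at [1.187, 0.22, 1.526, -0, 1.395, -0.126], TCP at [0.159, 0.604, 0.231] pointing down, gripper open.
Joint ranges: [-2.98, 2.98], [-0.91, 2.08], [0.09, 2.57], [-1.24, 4.39], [0.2, 2.65], [-2.68, 2.68]. Speed limits (rad/s): [2.57, 2.57, 3.01, 3.14, 3.14, 3.14].

## Interface

Orientations are given as a unit quaternion [x, y, z, w].
In Python, from workcell import manip, eyes gives the robot as it stands.
- The arm moves only by the tool send_rows, never from a script. Its argument "rows" is one flat list of numbers, 6 for each row, row after row: the shift along the tool's x, y, z in units of 25 mm (1.0 is 25 mm), then the turn, a rotation vector about the tool's x, y, z in rad. In form: [dx, dy, dz, wx, wy, wz, dx, dy, dz, wx, wy, wz, ...]. A call has exactly 5 rows; each row is the pose to reach, as a shift and turn from the pose commanded when the call began, along the tool's axes at that moment; what a row does not reach only later rows make up. A row lasts 1/12 s, in which the tool goes at most 41.7 mm and 7.16 degrees, less where a joint would pass 70% of its speed; a pose out of reach is approached as far as the arm can. A call with a gripper value outside its range is refused whole. "jaw" is the closure in counts, from 0 (fully open) to 255 (shut), set as the call begins (left out, the last holds). The fingers move at their own pace and stop on an object; "grip_force" is the grip in N (left out, the last holds). Time passes only in rows, so rows that repeat a pose let the fingers close, or fill a call up. It gives the time, the measured TCP pose, the force, the opening and the grip force at its end, in the units of the state.
- manip.get_obs(): the state, without advancing time (a new reading comes with each control period).
- eyes.read_camera(name): name is "scene" or "top"; returns the picture (384x512x3 uint8, red, green, blue); there is no depth.
- eyes.camera_params(name): a dict with "mtx" (3x3 intrinsics, pixels), "D" ([k1, k2, p1, p2, k3] as OpenCV has them; the pictures are not rectified), "xyz" and "rotation" of the camera in the world. Camera axes: x right, y down, z forward; pixel columns grow to the right and rows downward; lengths in m; the calibration is good to about 2 mm. A picture is of the moment at which its call begins. camera_params takes no time and is no camera call.
- manip.finish_job(): hands the job in; it is judged then, once.
Trained networks look in the newest picture that a camera, given by its name, has taken for a name from the list of things; names that differ only in an ending like _2 or _b are one class to them, and where a whole thing is asked for, a point or a joint stands for the part that bears it (a point fixed in the world has none). Each returns a list of dicts, best first, with "p" (0 to 1); they miss things now and then, are a little off and sometimes report something else, mostly with a low value. They report only what shows in the picture. A call takes as long as a camera call. They do not tell look-alikes from the thing itself.
- eyes.find_in(camera, thing): "point" ([x, y, z] in m, in world coordinates, good to about 4 mm: the middle of the surface that is visible of it).
- eyes.masks_of(camera, thing): "pixels" (384x512 bool, what is visible of it).
The state is a dict: "time": time; "joint_pos": joint angles; "dq": joint speeds; "joint_torque": joint torques, N m; "position": TCP position; "eef_rot": TCP orientation; "force": force on the tool from outside, world axes, zero at the start; "wrist_torque": the same for the moment, N m; "width": finger opening in m; "grasp_force": force on a finger pad.
Only numpy, scipy, OpenCV 4.12 (cv2) and the standard library are available. Lean on these libraries where they do the work, as an engineer would, in place of code of your own. Each camera call takes 0.05 s, during which the arm holds its last target. There are 200 camera calls.

## Working session

There is one attempt and no reset: what is moved stays moved. The work goes in short steps, Python scripts to look and compute and a tool call to move; the robot and the scene stay as the last step left them, time stands still between calls to the robot, and variables do not carry over. Pictures are saved under pics/ and viewed, at most 14 in all, crops included, and the job is handed in when it is done.

Besides the shell and the picture viewer there is one more tool, called after ">>>" as name(argument=value, ...), one argument or row to a line, values as JSON. send_rows: Moves the arm, as the interface text tells. Its arguments: {"type":"object","properties":{"rows":{"type":"array","items":{"type":"number"}},"jaw":{"type":"number"},"grip_force":{"type":"number"}},"required":["rows"]}

```bash
ls; mkdir -p pics; cat > h.py <<'E'
import numpy as np, cv2, json
from scipy.spatial.transform import Rotation as R
from workcell import manip, eyes
def cam(n):
    p=eyes.camera_params(n); r=np.array(p["rotation"],float)
    M=r if r.shape==(3,3) else R.from_quat(r).as_matrix()
    return np.array(p["mtx"],float),np.array(p["D"],float),np.array(p["xyz"],float),M
def ray(n,uv):
    K,D,o,M=cam(n); q=cv2.undistortPoints(np.array(uv,float).reshape(-1,1,2),K,D).reshape(-1,2)
    return o,(M@np.c_[q,np.ones(len(q))].T).T
def onz(n,uv,z):
    o,d=ray(n,uv); return o+d*((z-o[2])/d[:,2])[:,None]
def proj(n,X):
    K,D,o,M=cam(n); return cv2.projectPoints(((np.atleast_2d(X)-o)@M).reshape(-1,1,3),np.zeros(3),np.zeros(3),K,D)[0].reshape(-1,2)
def tri(a,ua,b,ub):
    o1,d1=ray(a,ua);o2,d2=ray(b,ub);out=[]
    for x,y in zip(d1,d2):
        s=np.linalg.lstsq(np.c_[x,-y],o2-o1,rcond=None)[0]; out.append((o1+s[0]*x+o2+s[1]*y)/2)
    return np.array(out)
def snap(n,f):
    im=eyes.read_camera(n); cv2.imwrite(f"pics/{f}.png",im[:,:,::-1]); return im
E
python3 - <<'E'
from h import *
a=snap("scene","s0");b=snap("top","t0")
cv2.imwrite("pics/st0.png",np.hstack([a,b])[:,:,::-1][:, :])
for n in("scene","top"):
    p=eyes.camera_params(n);print(n,p)
print(manip.get_obs())
E
```

```text
pics
scene {'mtx': array([[454.54024155,   0.        , 254.93799854],
       [  0.        , 454.54024155, 192.67098181],
       [  0.        ,   0.        ,   1.        ]]), 'D': array([-0.0325556,  0.       ,  0.       ,  0.       ,  0.       ]), 'xyz': array([-0.37015104, -1.03390162,  0.7680595 ]), 'rotation': array([ 0.7988057 , -0.28956444,  0.18462562, -0.49393852])}
top {'mtx': array([[407.35425602,   0.        , 259.42360995],
       [  0.        , 407.35425602, 192.82218538],
       [  0.        ,   0.        ,   1.        ]]), 'D': array([-0.08575681,  0.        ,  0.        ,  0.        ,  0.        ]), 'xyz': array([ 0.33546617, -0.00358106,  1.22443431]), 'rotation': array([ 0.70524309, -0.70383759,  0.05785736, -0.06242887])}
{'time': 0.1, 'joint_pos': array([ 1.18691604e+00,  2.21178751e-01,  1.52749005e+00,  1.40504661e-05,
        1.39469205e+00, -1.26106409e-01]), 'dq': array([-0.00075686, -0.00209461, -0.00175465, -0.00245019, -0.00032987,
       -0.00113791]), 'joint_torque': array([ 1.50210384e-03, -4.98247182e+01, -3.90544510e+01, -2.07991784e-04,
        5.71793833e-03,  2.84984435e-05]), 'position': array([0.15912976, 0.60384481, 0.23029265]), 'eef_rot': array([ 1.28531572e-01,  9.91705023e-01, -8.53767549e-04, -2.29696170e-04]), 'force': array([ 0.11098646,  0.52658402, -1.13165745]), 'wrist_torque': array([ 0.0466002, -0.0148171, -0.0163283]), 'grasp_force': 0.0, 'width': 0.08529476185870281}
```

View pics/s0.png

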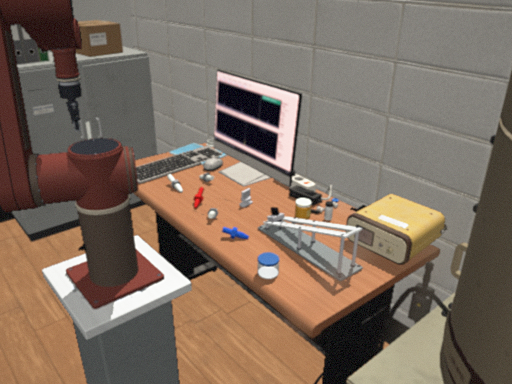

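View pics/t0.png

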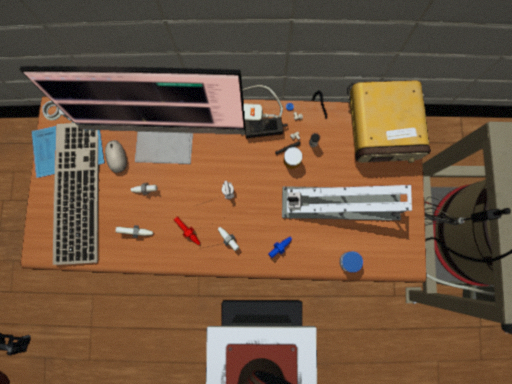

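```bash
python3 - <<'E'
from h import *
im=cv2.imread("pics/t0.png"); c=cv2.resize(im[170:275,105:425],(800,262),interpolation=cv2.INTER_CUBIC)
im2=cv2.imread("pics/s0.png"); d=cv2.resize(im2[165:285,155:365],(583,333),interpolation=cv2.INTER_CUBIC)
o=np.zeros((597,800,3),np.uint8);o[:262]=c;o[264:264+333,:583]=d
cv2.imwrite("pics/c0.png",o)
for t in ["stud","standard","capsule_1","follower","jar","vial","pot","feeder"]:
    for n in ("scene","top"):
        for r in eyes.find_in(n,t):
            if r["p"]>.2: print(t,n,round(r["p"],2),np.round(r["point"],3),np.round(proj(n,r["point"])[0]))
E
```

```text
stud scene 0.74 [0.543 0.094 0.032] [245. 197.]
stud top 0.61 [0.552 0.099 0.03 ] [228. 189.]
standard scene 0.62 [0.42  0.209 0.025] [198. 197.]
standard scene 0.49 [ 0.511 -0.102  0.058] [275. 214.]
standard top 0.77 [0.422 0.374 0.024] [135. 232.]
capsule_1 scene 0.52 [0.553 0.341 0.026] [208. 176.]
capsule_1 scene 0.52 [ 0.371 -0.062  0.024] [234. 232.]
capsule_1 top 0.52 [ 0.38  -0.054  0.022] [279. 247.]
capsule_1 top 0.51 [0.552 0.355 0.024] [144. 189.]
capsule_1 top 0.49 [0.406 0.097 0.029] [228. 238.]
follower scene 0.59 [ 0.51  -0.101  0.055] [275. 215.]
follower top 0.67 [ 0.508 -0.1    0.057] [295. 202.]
jar top 0.7 [ 0.645 -0.09   0.053] [291. 157.]
vial scene 0.56 [ 0.695 -0.165  0.04 ] [328. 209.]
pot scene 0.72 [ 0.322 -0.274  0.041] [267. 264.]
pot top 0.7 [ 0.339 -0.255  0.051] [350. 262.]
feeder scene 0.64 [ 0.501 -0.289  0.009] [315. 253.]
feeder top 0.95 [ 0.504 -0.257  0.039] [348. 205.]
```

View pics/c0.png

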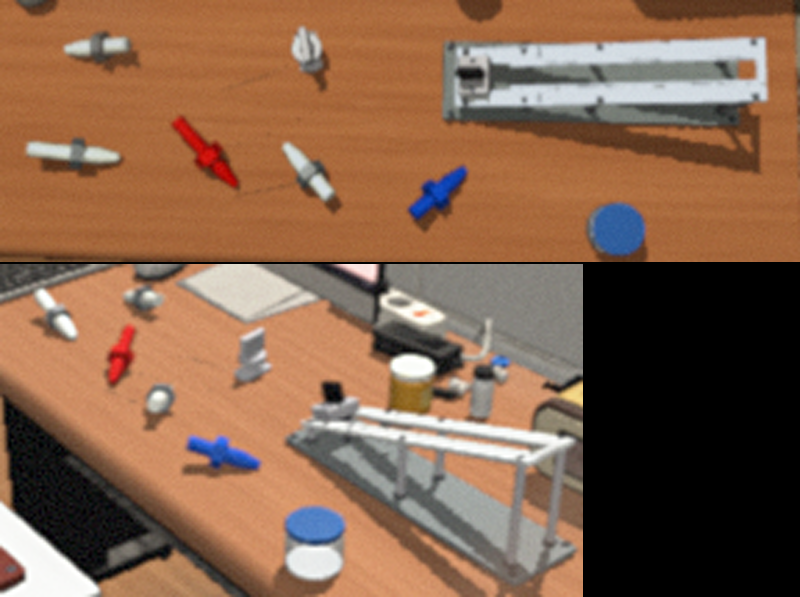

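```bash
cat > fit.py <<'E'
from h import *
from scipy.optimize import minimize
def box(x0,x1,y0,y1,z0,z1): return np.array([[x,y,z] for x in(x0,x1) for y in(y0,y1) for z in(z0,z1)])/1e3
def cyl(r0,r1,z0,z1,n=24):
    t=np.arange(n)*2*np.pi/n; c=np.c_[np.cos(t),np.sin(t)]
    return np.r_[np.c_[c*r0,np.full(n,z0)],np.c_[c*r1,np.full(n,z1)]]/1e3
def caps(L): return [cyl(5,10,-42,-20),cyl(10,10,-20,0),cyl(18.5,18.5,0,14,6),cyl(9,9,14,L)]
th=np.radians(18)
RF=R.from_euler('y',-18,degrees=True)            # slope frame in feeder frame
def rail(X): return RF.apply(X)+np.array([-.175*np.cos(th),0,.030])
def slot(s,y=0,z=0): return rail(np.array([[s,y,z]])/1e3)[0]   # s mm upslope of low end
M=dict(stud=[box(-25,25,-13.5,13.5,-16,-9),cyl(8.5,8.5,-9,0),cyl(18,18,0,12),box(-21,21,-5,5,12,41)],
 standard=caps(64),capsule=caps(44),
 follower=[box(-18,18,-23,23,0,16),box(-15,15,-6,6,15,41)],
 feeder=[box(-180,180,-48,48,0,6),rail(box(0,350,-35,-11.5,-6,0)),rail(box(0,350,11.5,35,-6,0)),rail(box(0,16,-35,35,-6,0)),rail(box(336,350,-35,35,-6,0))])
S=4
def sil(n,parts,Rm,t):
    im=np.zeros((384*S,512*S),np.uint8)
    for P in parts:
        q=proj(n,Rm.apply(P)+t); h=cv2.convexHull(((q+.5)*S-.5).astype(np.float32)); cv2.fillConvexPoly(im,np.round(h*16).astype(np.int32),1,shift=4)
    return cv2.resize(im.astype(np.float32),(512,384),interpolation=cv2.INTER_AREA)
def fit(masks,parts,pose,p0,step,steps=1):
    def cost(p):
        Rm,t=pose(p); c=0
        for n,m in masks.items():
            s=sil(n,parts,Rm,t); c+=1-np.minimum(s,m).sum()/np.maximum(s,m).sum()
        return c
    r=None
    p=np.array(p0,float)
    for k in range(2):
        sim=np.vstack([p]+[p+np.eye(len(p))[i]*step[i]/(k+1) for i in range(len(p))])
        r=minimize(cost,p,method='Nelder-Mead',options=dict(initial_simplex=sim,maxfev=160,xatol=2e-4,fatol=1e-4)); p=r.x
    return p,r.fun/len(masks)
def flat(z): return lambda p:(R.from_euler('z',p[2]),np.array([p[0],p[1],z if len(p)<4 else p[3]]))
def lying(z=.0155): return lambda p:(R.from_euler('z',p[2])*R.from_euler('y',75,degrees=True),np.array([p[0],p[1],z if len(p)<4 else p[3]]))
def mask(n,thing,near,tol=.05):
    for r in eyes.masks_of(n,thing):
        v,u=np.nonzero(r["pixels"]); c=onz(n,[[u.mean(),v.mean()]],near[2])[0]
        if np.linalg.norm(c[:2]-near[:2])<tol: return r["pixels"].astype(np.float32)
    print("no mask",n,thing)
def masks(thing,near,cams=("scene","top"),tol=.05):
    d={n:mask(n,thing,near,tol) for n in cams}; return {k:v for k,v in d.items() if v is not None}
E
cat > m0.py <<'E'
from fit import *
eyes.read_camera("scene");eyes.read_camera("top")
m=masks("feeder",np.array([.504,-.257,.05]),tol=.1)
for c in (("top",),("scene",),("top","scene")):
    print("feeder",c,fit({k:m[k] for k in c if k in m},M["feeder"],flat(0),[.504,-.257,-1.57],[.01,.01,.05]))
m=masks("stud",np.array([.55,.097,.03]))
b=min((fit(m,M["stud"],flat(.016),[.55,.097,a],[.01,.01,.2])for a in(0,.5,-.5,1.57)),key=lambda r:r[1]);print("stud",b)
print("stud z",fit(m,M["stud"],flat(0),list(b[0])+[.016],[.005,.005,.1,.005]))
for t,x,y,a in(("standard",.422,.37,1.6),("capsule",.552,.35,-1.6),("capsule",.406,.097,-2.47)):
    m=masks(t if t=="standard" else "capsule_1",np.array([x,y,.02]))
    b=min((fit(m,M[t],lying(),[x,y,q],[.01,.01,.2]) for q in(a,a+np.pi)),key=lambda r:r[1])
    print(t,list(m),b); print("  z",fit(m,M[t],lying(),list(b[0])+[.0155],[.005,.005,.1,.005]))
E
python3 m0.py
```

```text
feeder ('top',) (array([ 0.51549465, -0.24328821, -1.59415318]), np.float64(0.0802120566368103))
feeder ('scene',) (array([ 0.51343162, -0.24465325, -1.60120846]), np.float64(0.15355372428894043))Traceback (most recent call last):
  File "m0.py", line 5, in <module>
    print("feeder",c,fit({k:m[k] for k in c if k in m},M["feeder"],flat(0),[.504,-.257,-1.57],[.01,.01,.05]))
                     ~~~^^^^^^^^^^^^^^^^^^^^^^^^^^^^^^^^^^^^^^^^^^^^^^^^^^^^^^^^^^^^^^^^^^^^^^^^^^^^^^^^^^^^
  File "fit.py", line 32, in fit
    r=minimize(cost,p,method='Nelder-Mead',options=dict(initial_simplex=sim,maxfev=160,xatol=2e-4,fatol=1e-4)); p=r.x
    res = _minimize_neldermead(fun, x0, args, callback, bounds=bounds,
                               **options)
    fxcc = func(xcc)
    fx = function(np.copy(x), *(wrapper_args + args))
  File "fit.py", line 26, in cost
    s=sil(n,parts,Rm,t); c+=1-np.minimum(s,m).sum()/np.maximum(s,m).sum()
  File "fit.py", line 20, in sil
    q=proj(n,Rm.apply(P)+t); h=cv2.convexHull(((q+.5)*S-.5).astype(np.float32)); cv2.fillConvexPoly(im,np.round(h*16).astype(np.int32),1,shift=4)
  File "h.py", line 14, in proj
    K,D,o,M=cam(n); return cv2.projectPoints(((np.atleast_2d(X)-o)@M).reshape(-1,1,3),np.zeros(3),np.zeros(3),K,D)[0].reshape(-1,2)
            ~~~^^^
  File "h.py", line 5, in cam
    p=eyes.camera_params(n); r=np.array(p["rotation"],float)
ValueError: time passes only in moves, steps and waits
```

```bash
sed -i 's/^def cam(n):/import functools\n@functools.lru_cache\ndef cam(n):/' h.py
sed -i 's/^def masks(/def masks(/' fit.py; python3 m0.py
```

```text
feeder ('top',) (array([ 0.51578713, -0.24332059, -1.5949843 ]), np.float64(0.07843542098999023))
feeder ('scene',) (array([ 0.51365468, -0.24304241, -1.60182807]), np.float64(0.1364610195159912))
feeder ('top', 'scene') (array([ 0.51527408, -0.24343394, -1.59692795]), np.float64(0.1106935441493988))
stud (array([0.5515419 , 0.10116971, 0.30832134]), np.float64(0.16125637292861938))
stud z (array([0.55160192, 0.1007979 , 0.32772637, 0.01708317]), np.float64(0.1573159098625183))
standard ['scene', 'top'] (array([0.42572912, 0.36893525, 1.49024965]), np.float64(0.20892095565795898))
  z (array([0.42568581, 0.36884059, 1.4912956 , 0.01558665]), np.float64(0.2079966962337494))
no mask scene capsule_1
capsule ['top'] (array([ 0.55696547,  0.35794883, -1.53667973]), np.float64(0.1555219292640686))
  z (array([ 0.55696547,  0.35794883, -1.53667973,  0.0155    ]), np.float64(0.1555219292640686))
no mask scene capsule_1
no mask top capsule_1
capsule [] (array([ 0.406,  0.097, -2.47 ]), np.float64(nan))
  z (array([ 0.406 ,  0.097 , -2.47  ,  0.0155]), np.float64(nan))fit.py:33: RuntimeWarning: invalid value encountered in scalar divide
  return p,r.fun/len(masks)
```

```bash
cat >> fit.py <<'E'
def cmask(im,n,near,rad=26,sat=95):
    """colour mask: unsaturated (white/grey) blob nearest a world point"""
    hsv=cv2.cvtColor(im,cv2.COLOR_RGB2HSV); m=(hsv[:,:,1]<sat).astype(np.uint8)
    u,v=proj(n,near)[0]; roi=np.zeros_like(m); cv2.circle(roi,(int(u),int(v)),rad,1,-1); m&=roi
    k,l,st,ce=cv2.connectedComponentsWithStats(m)
    s=[(st[i,4]>25)*(1/(8+np.hypot(*(ce[i]-[u,v])))) for i in range(1,k)]
    return (l==1+int(np.argmax(s))).astype(np.float32) if len(s) else None
def draw(vis,n,parts,Rm,t,col,off,sc):
    for P in parts:
        h=cv2.convexHull(proj(n,Rm.apply(P)+t).astype(np.float32)); cv2.polylines(vis,[np.round((h-off+.5)*sc).astype(np.int32)],True,col,1)
def findcap(ims,t,near,az):
    m={n:cmask(im,n,np.array(near)) for n,im in ims.items()}
    return min((fit(m,M[t],lying(),[near[0],near[1],q],[.008,.008,.2]) for q in(az,az+np.pi)),key=lambda r:r[1])
E
python3 - <<'E'
from fit import *
ims={"scene":snap("scene","s1"),"top":snap("top","t1")}
m={n:cmask(im,n,np.array([.551,.1,.03])) for n,im in ims.items()}
print({n:v.sum() for n,v in m.items()})
st=min((fit(m,M["stud"],flat(.016),[.5515,.101,a],[.008,.008,.2])for a in(.3,0,-.4)),key=lambda r:r[1]);print("stud",st)
C=[("standard",[.4257,.369,.02],1.49),("capsule",[.557,.358,.02],-1.54),("capsule",[.41,.098,.02],-2.47)]
P=[]
for t,q,a in C:
    b=findcap(ims,t,q,a); P.append((t,b[0])); print(t,b)
    for n in ims: print(n,fit({n:cmask(ims[n],n,np.array(q))},M[t],lying(),b[0],[.004,.004,.1]))
F=np.array([.5153,-.2434,-1.597])
Rm,tt=flat(0)(F)
v=[]
for n,off,sz in(("top",(275,175),(145,50)),("scene",(255,195),(110,85))):
    sc=5.5 if n=="top" else 3.4
    im=cv2.resize(ims[n][off[1]:off[1]+sz[1],off[0]:off[0]+sz[0]][:,:,::-1],None,fx=sc,fy=sc,interpolation=cv2.INTER_CUBIC)
    draw(im,n,M["feeder"],Rm,tt,(0,0,255),np.array(off),sc); 
    draw(im,n,M["follower"],Rm*RF,Rm.apply(slot(38))+tt,(0,255,0),np.array(off),sc); v.append(im)
n="top"
for nm,off,sz,sc in(("top",(110,178),(140,70),3.0),):
    im=cv2.resize(ims[nm][off[1]:off[1]+sz[1],off[0]:off[0]+sz[0]][:,:,::-1],None,fx=sc,fy=sc,interpolation=cv2.INTER_CUBIC)
    for t,p in P: draw(im,nm,M[t],*lying()(p),(255,0,0),np.array(off),sc)
    draw(im,nm,M["stud"],*flat(.016)(st[0]),(255,0,0),np.array(off),sc); v.append(im)
o=np.zeros((600,800,3),np.uint8); y=0
a,b,c=v; o[:a.shape[0],:a.shape[1]]=a[:,:800]; o[280:280+b.shape[0],:b.shape[1]]=b; o[280:280+c.shape[0],380:380+c.shape[1]]=c[:, :420]
cv2.imwrite("pics/o1.png",o)
E
```

```text
{'scene': np.float32(181.0), 'top': np.float32(178.0)}
stud (array([0.55186905, 0.10086389, 0.27271819]), np.float64(0.10239988565444946))
standard (array([0.42550947, 0.36831831, 1.49177323]), np.float64(0.44804757833480835))
scene (array([0.42507474, 0.37059854, 1.51423995]), np.float64(0.8052830100059509))
top (array([0.42550947, 0.36831831, 1.49177323]), np.float64(0.08676433563232422))
capsule (array([ 0.55616403,  0.36080478, -1.53312522]), np.float64(0.1346893310546875))
scene (array([ 0.55516078,  0.35966001, -1.52007306]), np.float64(0.13932448625564575))
top (array([ 0.55616403,  0.36080478, -1.53312522]), np.float64(0.11877626180648804))
capsule (array([ 0.40723318,  0.098826  , -2.42232501]), np.float64(0.13383951783180237))
scene (array([ 0.40553417,  0.09690893, -2.4148321 ]), np.float64(0.12970972061157227))
top (array([ 0.40857326,  0.09941849, -2.41510422]), np.float64(0.09952735900878906))
```

View pics/o1.png

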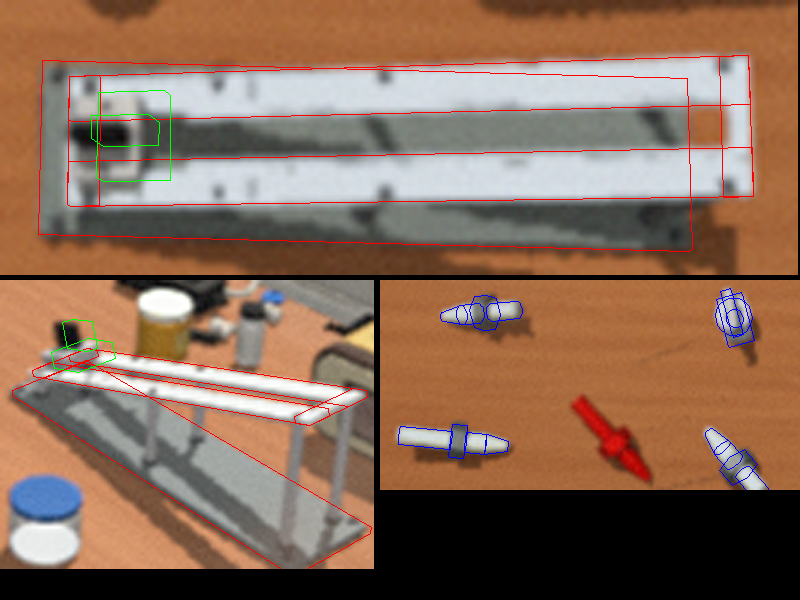

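```bash
cat > plan.py <<'E'
from fit import *
F=np.array([.5153,-.2434,-1.597]); RW,TW=flat(0)(F); RS=RW*RF
def SP(s,y=0,z=0): return RW.apply(slot(s,y,z))+TW      # slope point, mm
xs,ys,zs=RS.as_matrix().T
RSLOPE=R.from_matrix(np.c_[-xs,ys,-zs])                # tool square on rails, jaw across slot
def RDOWN(psi): return R.from_euler('z',psi)*R.from_matrix(np.c_[[0,1,0],[1,0,0],[0,0,-1]]) # tool y at azimuth psi
def go(*targets,maxmm=120,maxrad=.45):
    """targets: (tcp xyz, Rotation) waypoints; prints the last row of each call"""
    o=manip.get_obs(); p=np.array(o["position"]); r=R.from_quat(o["eef_rot"])
    for P,Q in targets:
        w=(r.inv()*Q).as_rotvec(); N=max(1,int(np.ceil(max(np.linalg.norm(P-p)*1e3/maxmm,np.linalg.norm(w)/maxrad))))
        cp,cr=p,r
        for k in range(1,N+1):
            np_=p+(P-p)*k/N; nr=r*R.from_rotvec(w*k/N)
            row=np.r_[cr.inv().apply(np_-cp)/.025,(cr.inv()*nr).as_rotvec()]; print(np.round(row,2).tolist())
            cp,cr=np_,nr
        print("--"); p,r=P,Q
def st():
    o=manip.get_obs(); print("t",round(o["time"],2),"pos",np.round(o["position"],4),"j",np.round(o["joint_pos"],2),"F",np.round(o["force"],1),"w",round(o["width"],4),"g",round(o["grasp_force"],1)); return o
E
python3 - <<'E'
from plan import *
eyes.read_camera("scene");eyes.read_camera("top")
m=masks("follower",SP(25),tol=.06)
for c in m: print(c,fit({c:m[c]},M["follower"],lambda p:(RS,SP(p[0],p[1])),[25,0],[6,3]))
r=fit(m,M["follower"],lambda p:(RS,SP(p[0],p[1],p[2])),[25,0,0],[6,3,3]);print(r)
s=25
g=SP(s,0,19); print(g)
go((g+zs*.09,RSLOPE),(g,RSLOPE))
E
```

```text
scene (array([28.10025597, -8.54870224]), np.float64(0.12883621454238892))
top (array([24.62615585, -1.63312054]), np.float64(0.16174054145812988))
(array([22.42020877, -1.91950179, -2.86668825]), np.float64(0.16310057044029236))
[ 0.51919158 -0.09492119  0.0557955 ]
[-2.97, -3.18, 0.51, 0.03, -0.04, 0.19]
[-3.49, -2.55, 0.72, 0.03, -0.04, 0.19]
[-3.88, -1.83, 0.93, 0.03, -0.04, 0.19]
[-4.11, -1.03, 1.12, 0.03, -0.04, 0.19]
[-4.18, -0.21, 1.3, 0.03, -0.04, 0.19]
[-4.09, 0.62, 1.45, 0.03, -0.04, 0.19]
[-3.84, 1.42, 1.57, 0.03, -0.04, 0.19]
--
[-0.0, 0.0, 3.6, 0.0, 0.0, 0.0]
--
```

>>> send_rows(
  rows=[-1,-1,0,0.01,0,0.04,-2,-2,0.2,0.01,-0.02,0.1,-2.97,-3.18,0.51,0.03,-0.04,0.19,-2.97,-3.18,0.51,0.03,-0.04,0.19,-2.97,-3.18,0.51,0.03,-0.04,0.19],
  jaw=0,
)

```text
time: 2.42
position: [0.2113, 0.5072, 0.2181]
eef_rot: [0.223, 0.975, -0.018, 0.018]
force: [-0.0, 0.6, 0.4]
width: 0.0856
grasp_force: 0.0
```

>>> send_rows(
  rows=[-1,-0.8,0.2,0.01,-0.01,0.06,-2.2,-1.6,0.5,0.02,-0.02,0.12,-3.49,-2.55,0.72,0.03,-0.04,0.19,-3.49,-2.55,0.72,0.03,-0.04,0.19,-3.49,-2.55,0.72,0.03,-0.04,0.19],
)

```text
time: 2.83
position: [0.2629, 0.4126, 0.2063]
eef_rot: [0.314, 0.948, -0.034, 0.035]
force: [0.2, 0.3, 0.1]
width: 0.0853
grasp_force: 0.0
```

>>> send_rows(
  rows=[-1.3,-0.6,0.3,0.01,-0.01,0.06,-2.6,-1.2,0.6,0.02,-0.02,0.12,-3.88,-1.83,0.93,0.03,-0.04,0.19,-3.88,-1.83,0.93,0.03,-0.04,0.19,-3.88,-1.83,0.93,0.03,-0.04,0.19],
)

```text
time: 3.25
position: [0.3142, 0.3172, 0.1939]
eef_rot: [0.402, 0.913, -0.051, 0.053]
force: [0.4, 0.7, 0.1]
width: 0.0856
grasp_force: 0.0
```

>>> send_rows(
  rows=[-1.4,-0.3,0.4,0.01,-0.01,0.06,-2.7,-0.7,0.7,0.02,-0.02,0.12,-4.11,-1.03,1.12,0.03,-0.04,0.19,-4.11,-1.03,1.12,0.03,-0.04,0.19,-4.11,-1.03,1.12,0.03,-0.04,0.19],
)

```text
time: 3.67
position: [0.3659, 0.2215, 0.1817]
eef_rot: [0.486, 0.869, -0.067, 0.069]
force: [-0.6, 0.8, -0.4]
width: 0.0858
grasp_force: 0.0
```

>>> send_rows(
  rows=[-1.4,-0.1,0.4,0.01,-0.01,0.06,-2.8,-0.1,0.9,0.02,-0.02,0.12,-4.18,-0.21,1.3,0.03,-0.04,0.19,-4.18,-0.21,1.3,0.03,-0.04,0.19,-4.18,-0.21,1.3,0.03,-0.04,0.19],
)

```text
time: 4.08
position: [0.4173, 0.1258, 0.1695]
eef_rot: [0.565, 0.816, -0.083, 0.086]
force: [0.1, 0.6, 0.1]
width: 0.0855
grasp_force: 0.0
```

>>> send_rows(
  rows=[-1.4,0.2,0.5,0.01,-0.01,0.06,-2.7,0.4,1.0,0.02,-0.02,0.12,-4.09,0.62,1.45,0.03,-0.04,0.19,-4.09,0.62,1.45,0.03,-0.04,0.19,-4.09,0.62,1.45,0.03,-0.04,0.19],
)

```text
time: 4.5
position: [0.4688, 0.03, 0.1576]
eef_rot: [0.64, 0.756, -0.098, 0.101]
force: [0.1, 0.5, 0.2]
width: 0.0855
grasp_force: 0.0
```

```bash
python3 - <<'E'
from plan import *
st()
g=SP(24.5,-1,19)
go((g+zs*.09,RSLOPE),(g,RSLOPE))
E
```

```text
t 4.5 pos [0.4688 0.03   0.1576] j [ 0.09 -0.06  1.99 -0.3   1.22  0.03] F [0.1 0.5 0.2] w 0.0855 g 0.0
[-3.8, 1.36, 1.75, 0.04, -0.03, 0.19]
--
[0.0, 0.0, 3.6, 0.0, 0.0, 0.0]
--
```

>>> send_rows(
  rows=[-1.2,0.4,0.5,0.01,-0.01,0.06,-2.4,0.8,1.1,0.02,-0.02,0.12,-3.8,1.36,1.75,0.04,-0.03,0.19,-3.8,1.36,1.75,0.04,-0.03,0.19,-3.8,1.36,1.75,0.04,-0.03,0.19],
)

```text
time: 4.92
position: [0.5187, -0.0667, 0.1409]
eef_rot: [0.709, 0.688, -0.113, 0.108]
force: [-0.2, 0.4, 1.0]
width: 0.0856
grasp_force: 0.0
```

>>> send_rows(
  rows=[0,0,0.8,0,0,0,0,0,1.6,0,0,0,0,0,2.4,0,0,0,0,0,3,0,0,0,0,0,3,0,0,0],
)

```text
time: 5.33
position: [0.5148, -0.0887, 0.0673]
eef_rot: [0.708, 0.689, -0.114, 0.106]
force: [-1.2, 0.5, -0.2]
width: 0.0853
grasp_force: 0.0
```

```bash
python3 - <<'E'
from plan import *
st(); snap("scene","s2")
g=SP(24.5,-1,19)
go((g,RSLOPE))
im=cv2.imread("pics/s2.png"); cv2.imwrite("pics/s2c.png",cv2.resize(im[150:270,230:380],None,fx=5,fy=5,interpolation=cv2.INTER_CUBIC))
E
```

```text
t 5.33 pos [ 0.5148 -0.0887  0.0673] j [-0.12  0.18  1.94 -0.37  1.03  0.1 ] F [-1.2  0.5 -0.2] w 0.0853 g 0.0
[-0.05, 0.1, 0.58, -0.01, -0.0, -0.0]
--
```

View pics/s2c.png

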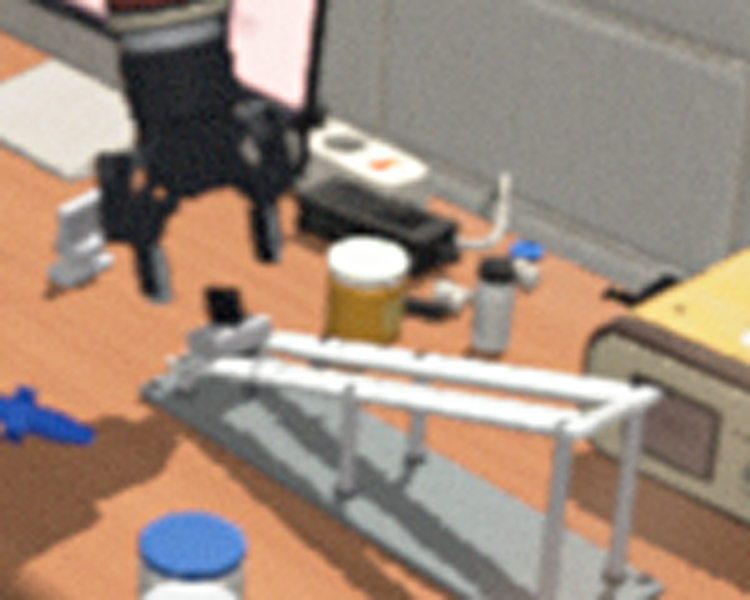

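```bash
python3 - <<'E'
from plan import *
o=st(); r=R.from_quat(o["eef_rot"])
for z in(0,-.013): 
  c=o["position"]+r.apply([0,0,z]); print(proj("scene",[c,c+r.apply([0,.045,0]),c-r.apply([0,.045,0])]).round(1))
print(proj("scene",[SP(24.5,0,41),SP(24.5,-1.5,41)]).round(1))
E
```

```text
t 5.38 pos [ 0.5159 -0.0888  0.069 ] j [-0.12  0.18  1.94 -0.37  1.03  0.1 ] F [-0.8  0.1  0.2] w 0.0853 g 0.0
[[273.9 209. ]
 [284.3 205. ]
 [263.1 213. ]]
[[273.2 205.1]
 [283.6 201.3]
 [262.4 209.1]]
[[274.5 206.4]
 [274.1 206.6]]
```

>>> send_rows(
  rows=[0,0,0.2,0,0,0,0,0,0.4,0,0,0,0,0,0.6,0,0,0,0,0,0.6,0,0,0,0,0,0.6,0,0,0],
)

```text
time: 5.8
position: [0.5172, -0.0958, 0.0558]
eef_rot: [0.709, 0.687, -0.113, 0.109]
force: [0.1, -0.6, -0.2]
width: 0.0854
grasp_force: 0.0
```

>>> send_rows(
  rows=[0,0,0,0,0,0,0,0,0,0,0,0,0,0,0,0,0,0,0,0,0,0,0,0,0,0,0,0,0,0],
  jaw=255,
  grip_force=40,
)

```text
time: 6.22
position: [0.5173, -0.0959, 0.0559]
eef_rot: [0.709, 0.687, -0.113, 0.109]
force: [-0.7, 0.6, 0.2]
width: 0.0252
grasp_force: 0.0
```

>>> send_rows(
  rows=[0,0,0,0,0,0,0,0,0,0,0,0,0,0,0,0,0,0,0,0,0,0,0,0,0,0,0,0,0,0],
)

```text
time: 6.63
position: [0.5174, -0.0959, 0.056]
eef_rot: [0.709, 0.687, -0.113, 0.109]
force: [0.7, 0.7, 2.2]
width: 0.011
grasp_force: 39.4
```

>>> send_rows(
  rows=[0,0,0,0,0,0,0,0,0,0,0,0,0,0,0,0,0,0,0,0,0,0,0,0,0,0,0,0,0,0],
)

```text
time: 7.05
position: [0.5174, -0.0959, 0.056]
eef_rot: [0.709, 0.687, -0.113, 0.109]
force: [0.1, 1.5, 2.4]
width: 0.0116
grasp_force: 39.6
```

>>> send_rows(
  rows=[0,0,-0.4,0,0,0,0,0,-0.8,0,0,0,0,0,-1.4,0,0,0,0,0,-2,0,0,0,0,0,-2.6,0,0,0],
)

```text
time: 7.47
position: [0.5176, -0.075, 0.1185]
eef_rot: [0.709, 0.687, -0.113, 0.108]
force: [0.8, -0.7, -0.5]
width: 0.0114
grasp_force: 39.1
```

```bash
python3 - <<'E'
from plan import *
o=st(); print("slope coords mm",(RS.inv().apply(np.array([.5174,-.0959,.056])-SP(0))*1e3).round(1))
q=RDOWN(-.03); P=np.array([.47,.0,.033])
go((P+[0,0,.07],q),(P,q))
E
```

```text
t 7.47 pos [ 0.5176 -0.075   0.1185] j [-0.1   0.11  1.91 -0.35  1.13  0.09] F [ 0.8 -0.7 -0.5] w 0.0114 g 39.1
slope coords mm [26.  -1.8 18.9]
[2.99, -2.0, -0.32, -0.0, 0.31, -0.0]
--
[0.0, 0.0, 2.8, 0.0, 0.0, 0.0]
--
```

>>> send_rows(
  rows=[0.6,-0.4,0,0,0.06,0,1.2,-0.8,-0.1,0,0.12,0,1.8,-1.2,-0.2,0,0.19,0,2.4,-1.6,-0.2,0,0.25,0,2.99,-2,-0.32,0,0.31,0],
)

```text
time: 7.88
position: [0.4697, 0.0006, 0.1025]
eef_rot: [0.718, 0.696, -0.001, 0.0]
force: [0.2, 0.9, -1.8]
width: 0.011
grasp_force: 39.1
```

>>> send_rows(
  rows=[0,0,0.6,0,0,0,0,0,1.2,0,0,0,0,0,1.8,0,0,0,0,0,2.4,0,0,0,0,0,2.8,0,0,0],
)

```text
time: 8.3
position: [0.4694, -0.0005, 0.0313]
eef_rot: [0.718, 0.696, -0.003, 0.001]
force: [-0.4, 0.0, -1.8]
width: 0.0115
grasp_force: 39.1
```

>>> send_rows(
  rows=[0,0,0,0,0,0,0,0,0.05,0,0,0,0,0,0.1,0,0,0,0,0,0.15,0,0,0,0,0,0.2,0,0,0],
)

```text
time: 8.72
position: [0.4709, -0.0012, 0.0279]
eef_rot: [0.718, 0.696, -0.002, 0.002]
force: [-0.2, -0.5, -1.1]
width: 0.0113
grasp_force: 39.1
```

>>> send_rows(
  rows=[0,0,0,0,0,0,0,0,0,0,0,0,0,0,0,0,0,0,0,0,0,0,0,0,0,0,0,0,0,0],
)

```text
time: 9.13
position: [0.4702, -0.0011, 0.0271]
eef_rot: [0.718, 0.696, -0.002, 0.001]
force: [0.4, -0.6, -1.6]
width: 0.0112
grasp_force: 39.1
```

>>> send_rows(
  rows=[0,0,0.02,0,0,0,0,0,0.04,0,0,0,0,0,0.06,0,0,0,0,0,0.06,0,0,0,0,0,0.06,0,0,0],
)

```text
time: 9.55
position: [0.4702, -0.0011, 0.0259]
eef_rot: [0.718, 0.696, -0.002, 0.001]
force: [-1.7, -0.4, 3.8]
width: 0.0107
grasp_force: 39.9
```

>>> send_rows(
  rows=[0,0,0.02,0,0,0,0,0,0.04,0,0,0,0,0,0.04,0,0,0,0,0,0.04,0,0,0,0,0,0.04,0,0,0],
)

```text
time: 9.97
position: [0.4703, -0.0012, 0.0259]
eef_rot: [0.718, 0.696, -0.003, 0.001]
force: [-6.2, 0.5, 15.0]
width: 0.0109
grasp_force: 41.5
```

>>> send_rows(
  rows=[0,0,0,0,0,0,0,0,0,0,0,0,0,0,0,0,0,0,0,0,0,0,0,0,0,0,0,0,0,0],
  jaw=0,
)

```text
time: 10.38
position: [0.47, -0.0011, 0.0244]
eef_rot: [0.718, 0.696, -0.003, 0.001]
force: [0.2, 0.4, -0.6]
width: 0.0711
grasp_force: 0.0
```

>>> send_rows(
  rows=[0,0,0,0,0,0,0,0,-0.8,0,0,0,0,0,-1.6,0,0,0,0,0,-2.4,0,0,0,0,0,-3.6,0,0,0],
)

```text
time: 10.8
position: [0.4685, -0.0004, 0.1135]
eef_rot: [0.718, 0.696, -0.004, -0.0]
force: [0.5, -0.7, 0.1]
width: 0.0856
grasp_force: 0.0
```

```bash
python3 - <<'E'
from plan import *
o=st()
eyes.read_camera("scene");im=snap("top","t3")
m={"top":cmask(im,"top",np.array([.551,.1,.03]))}
print(fit(m,M["stud"],flat(.016),[.5515,.101,.28],[.006,.006,.2]))
q=RDOWN(.28-np.pi/2); P=np.array([.552,.101,.032])
go((P+[0,0,.07],q),(P,q))
E
```

```text
t 10.8 pos [ 4.685e-01 -4.000e-04  1.135e-01] j [-0.17 -0.03  2.03 -0.01  1.15 -0.13] F [ 0.5 -0.7  0.1] w 0.0856 g 0.0
(array([ 0.5614504 ,  0.1098997 , -0.48083154]), np.float64(0.6524137854576111))
[1.4, 1.0, 0.23, 0.0, 0.0, 0.42]
[1.68, 0.34, 0.23, 0.0, 0.0, 0.42]
[1.67, -0.37, 0.23, 0.0, 0.0, 0.42]
--
[0.0, 0.0, 2.8, 0.0, 0.0, 0.0]
--
```

>>> send_rows(
  rows=[0.3,0.2,0,0,0,0.1,0.6,0.4,0.1,0,0,0.2,1,0.7,0.2,0,0,0.3,1.4,1,0.23,0,0,0.42,1.4,1,0.23,0,0,0.42],
)

```text
time: 11.32
position: [0.4969, 0.0347, 0.1079]
eef_rot: [0.848, 0.529, -0.002, 0.002]
force: [0.6, -0.6, 0.0]
width: 0.0854
grasp_force: 0.0
```

>>> send_rows(
  rows=[0.4,0.1,0,0,0,0.1,0.8,0.2,0.1,0,0,0.2,1.2,0.3,0.2,0,0,0.3,1.68,0.34,0.23,0,0,0.42,1.68,0.34,0.23,0,0,0.42],
)

```text
time: 11.73
position: [0.5224, 0.0684, 0.102]
eef_rot: [0.94, 0.343, -0.002, 0.002]
force: [0.6, -0.4, -0.6]
width: 0.0851
grasp_force: 0.0
```

>>> send_rows(
  rows=[0.4,-0.1,0,0,0,0.1,0.8,-0.2,0.1,0,0,0.2,1.2,-0.3,0.2,0,0,0.3,1.67,-0.37,0.23,0,0,0.42,1.67,-0.37,0.23,0,0,0.42],
)

```text
time: 12.15
position: [0.5486, 0.1018, 0.0964]
eef_rot: [0.99, 0.14, -0.001, 0.002]
force: [-0.1, -0.0, 1.0]
width: 0.0857
grasp_force: 0.0
```

>>> send_rows(
  rows=[0,0,0,0,0,0,0,0,0.5,0,0,0,0,0,1,0,0,0,0,0,1.5,0,0,0,0,0,1.5,0,0,0],
)

```text
time: 12.57
position: [0.545, 0.1007, 0.055]
eef_rot: [0.99, 0.14, -0.005, 0.002]
force: [-0.6, 1.0, 0.1]
width: 0.0852
grasp_force: 0.0
```

```bash
python3 - <<'E'
from plan import *
o=st(); print(R.from_quat(o["eef_rot"]).as_matrix().round(3)[:,1])
q=RDOWN(.28-np.pi/2); P=np.array([.552,.101,.032])
go((P,q))
E
```

```text
t 12.57 pos [0.545  0.1007 0.055 ] j [ 0.04  0.26  1.84 -0.01  1.05  1.34] F [-0.6  1.   0.1] w 0.0852 g 0.0
[ 0.277 -0.961  0.003]
[0.28, 0.06, 0.92, 0.0, 0.01, 0.0]
--
```

>>> send_rows(
  rows=[0.05,0,0.3,0,0,0,0.1,0,0.6,0,0,0,0.1,0,0.9,0,0,0,0.1,0,0.9,0,0,0,0.1,0,0.9,0,0,0],
)

```text
time: 12.98
position: [0.5501, 0.1019, 0.036]
eef_rot: [0.99, 0.139, -0.002, 0.002]
force: [0.7, -0.7, -0.0]
width: 0.0855
grasp_force: 0.0
```

>>> send_rows(
  rows=[0,0,0,0,0,0,0,0,0,0,0,0,0,0,0,0,0,0,0,0,0,0,0,0,0,0,0,0,0,0],
  jaw=255,
  grip_force=60,
)

```text
time: 13.4
position: [0.5508, 0.1019, 0.037]
eef_rot: [0.99, 0.139, -0.001, 0.003]
force: [-0.4, 0.6, -0.2]
width: 0.0252
grasp_force: 0.0
```

>>> send_rows(
  rows=[0,0,0,0,0,0,0,0,0,0,0,0,0,0,0,0,0,0,0,0,0,0,0,0,0,0,0,0,0,0],
)

```text
time: 13.82
position: [0.551, 0.1019, 0.037]
eef_rot: [0.99, 0.139, -0.001, 0.003]
force: [-0.3, 0.5, 2.6]
width: 0.0088
grasp_force: 60.2
```

>>> send_rows(
  rows=[0,0,0,0,0,0,0,0,0,0,0,0,0,0,0,0,0,0,0,0,0,0,0,0,0,0,0,0,0,0],
)

```text
time: 14.23
position: [0.551, 0.1019, 0.037]
eef_rot: [0.99, 0.139, -0.001, 0.003]
force: [1.3, 0.0, 5.5]
width: 0.0087
grasp_force: 60.6
```

```bash
python3 - <<'E'
from plan import *
o=st(); print(R.from_quat(o["eef_rot"]).as_matrix().round(3))
E
```

```text
t 14.23 pos [0.551  0.1019 0.037 ] j [ 0.05  0.29  1.84 -0.01  1.01  1.34] F [1.3 0.  5.5] w 0.0087 g 60.6
[[ 0.961  0.276 -0.001]
 [ 0.276 -0.961 -0.005]
 [-0.002  0.005 -1.   ]]
```

```bash
cat >> plan.py <<'E'
def stud(s,y,z,turn=0): # TCP pose that puts the held stud's origin there
    return SP(s,y,z)+zs*.021, RSLOPE*R.from_rotvec([0,0,turn])
def rel(): # held stud's origin in slope coordinates
    o=manip.get_obs(); r=R.from_quat(o["eef_rot"]); p=o["position"]+r.apply([0,0,.021])
    print("slope mm",(RS.inv().apply(p-SP(0))*1e3).round(1),"rotvec vs slope",(RSLOPE.inv()*r).as_rotvec().round(3),"F slope",RS.inv().apply(o["force"]).round(1))
E
python3 - <<'E'
from plan import *
o=st(); 
go((o["position"]+[0,0,.09],R.from_quat(o["eef_rot"])),stud(38,-1.5,50),stud(38,-1.5,22))
E
```

```text
t 14.23 pos [0.551  0.1019 0.037 ] j [ 0.05  0.29  1.84 -0.01  1.01  1.34] F [1.3 0.  5.5] w 0.0087 g 60.6
[-0.01, 0.02, -3.6, 0.0, 0.0, 0.0]
--
[-1.13, 2.35, 0.25, -0.07, -0.09, -0.42]
[-1.95, 1.67, 0.52, -0.07, -0.09, -0.42]
[-2.4, 0.7, 0.8, -0.07, -0.09, -0.42]
--
[0.0, 0.0, 1.12, 0.0, 0.0, 0.0]
--
```

>>> send_rows(
  rows=[0,0,-0.4,0,0,0,0,0,-1.2,0,0,0,0,0,-2,0,0,0,0,0,-2.8,0,0,0,0,0,-3.6,0,0,0],
)

```text
time: 14.65
position: [0.5495, 0.1023, 0.1269]
eef_rot: [0.99, 0.139, -0.003, 0.002]
force: [0.6, 0.4, -1.9]
width: 0.0086
grasp_force: 59.8
```

>>> send_rows(
  rows=[-0.2,0.5,0.05,-0.01,-0.02,-0.08,-0.4,1,0.1,-0.02,-0.04,-0.16,-0.7,1.4,0.15,-0.04,-0.05,-0.25,-0.9,1.9,0.2,-0.05,-0.07,-0.34,-1.13,2.35,0.25,-0.07,-0.09,-0.42],
)

```text
time: 15.07
position: [0.5388, 0.0372, 0.1204]
eef_rot: [0.937, 0.344, -0.042, 0.043]
force: [0.4, 0.3, -1.5]
width: 0.0085
grasp_force: 59.8
```

>>> send_rows(
  rows=[-0.4,0.35,0.1,-0.01,-0.02,-0.08,-0.8,0.7,0.2,-0.02,-0.04,-0.16,-1.2,1,0.3,-0.04,-0.05,-0.25,-1.6,1.4,0.4,-0.05,-0.07,-0.34,-1.95,1.67,0.52,-0.07,-0.09,-0.42],
)

```text
time: 15.48
position: [0.5282, -0.0273, 0.115]
eef_rot: [0.84, 0.531, -0.08, 0.081]
force: [-0.6, -0.3, -0.7]
width: 0.0084
grasp_force: 59.8
```

>>> send_rows(
  rows=[-0.5,0.1,0.1,-0.01,-0.02,-0.08,-1,0.3,0.3,-0.02,-0.04,-0.16,-1.4,0.4,0.5,-0.04,-0.05,-0.25,-1.9,0.6,0.7,-0.05,-0.07,-0.34,-2.4,0.7,0.8,-0.07,-0.09,-0.42],
)

```text
time: 15.9
position: [0.5171, -0.0914, 0.109]
eef_rot: [0.703, 0.693, -0.114, 0.115]
force: [-0.0, -0.4, -0.6]
width: 0.0089
grasp_force: 59.7
```

>>> send_rows(
  rows=[0,0,0,0,0,0,0,0,0,0,0,0,0,0,0,0,0,0,0,0,0,0,0,0,0,0,0,0,0,0],
)

```text
time: 16.32
position: [0.5185, -0.0903, 0.1099]
eef_rot: [0.705, 0.691, -0.113, 0.115]
force: [0.0, -0.2, -1.3]
width: 0.0085
grasp_force: 59.8
```

```bash
python3 - <<'E'
from plan import *
st();rel(); go(stud(38,-1.5,22))
E
```

```text
t 16.32 pos [ 0.5185 -0.0903  0.1099] j [-0.12  0.12  1.92 -0.36  1.09  0.07] F [ 0.  -0.2 -1.3] w 0.0085 g 59.8
slope mm [37.6 -0.7 50.9] rotvec vs slope [-0.009 -0.01  -0.005] F slope [-0.2  0.  -1.3]
[-0.01, -0.04, 1.16, 0.01, 0.01, 0.0]
--
```

>>> send_rows(
  rows=[0,0,0.3,0,0,0,0,0,0.6,0.01,0.01,0,0,-0.04,0.9,0.01,0.01,0,0,-0.04,1.16,0.01,0.01,0,0,-0.04,1.16,0.01,0.01,0],
)

```text
time: 16.73
position: [0.5155, -0.1003, 0.08]
eef_rot: [0.706, 0.691, -0.114, 0.107]
force: [-0.2, 0.1, -1.5]
width: 0.0087
grasp_force: 59.8
```

```bash
python3 - <<'E'
from plan import *
st();rel(); a=snap("scene","s4");b=snap("top","t4")
go(stud(38,-1.5,10),stud(38,-1.5,0))
sc=8;off=np.array([255,195]);c=cv2.resize(a[195:235,255:305][:,:,::-1],None,fx=sc,fy=sc,interpolation=cv2.INTER_CUBIC)
o=manip.get_obs();r=R.from_quat(o["eef_rot"]);draw(c,"scene",M["stud"],r*R.from_euler('x',np.pi),o["position"]+r.apply([0,0,.021]),(255,0,0),off,sc)
draw(c,"scene",M["feeder"][1:3],RW,TW,(0,0,255),off,sc)
d=cv2.resize(b[175:225,275:325][:,:,::-1],None,fx=sc,fy=sc,interpolation=cv2.INTER_CUBIC); draw(d,"top",M["feeder"][1:3],RW,TW,(0,0,255),np.array([275,175]),sc)
o=np.zeros((400,800,3),np.uint8);o[:320,:400]=c;o[:,400:]=d;cv2.imwrite("pics/c4.png",o)
E
```

```text
t 16.73 pos [ 0.5155 -0.1003  0.08  ] j [-0.15  0.16  1.93 -0.36  1.04  0.06] F [-0.2  0.1 -1.5] w 0.0087 g 59.8
slope mm [37.7 -3.6 19.3] rotvec vs slope [ 0.005 -0.    -0.006] F slope [-0.6 -0.2 -1.3]
[-0.0, 0.04, 0.43, -0.0, 0.0, 0.01]
--
[-0.0, -0.0, 0.4, 0.0, 0.0, 0.0]
--
```

View pics/c4.png

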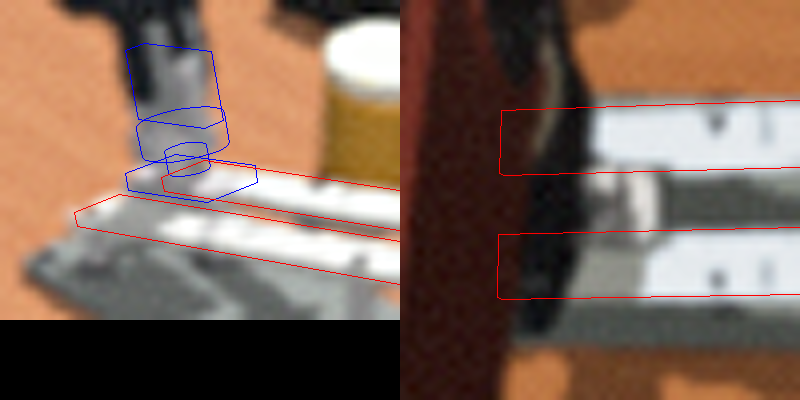

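>>> send_rows(
  rows=[0,0,0,0,0,0,0,0,0,0,0,0,0,0,0,0,0,0,0,0,0,0,0,0,0,0,0,0,0,0],
)

```text
time: 17.25
position: [0.5174, -0.0999, 0.0826]
eef_rot: [0.706, 0.691, -0.113, 0.109]
force: [-0.1, -0.4, -0.8]
width: 0.0089
grasp_force: 59.8
```

```bash
python3 - <<'E'
from plan import *
st();rel(); go(stud(38,-1,12))
# refine feeder centre line in top view: rail outer edges at several s
im=cv2.imread("pics/t1.png").astype(float).mean(2); im=cv2.GaussianBlur(im,(0,0),.8)
h=cv2.cvtColor(cv2.imread("pics/t1.png"),cv2.COLOR_BGR2HSV)
for s in range(70,340,30):
    ys_=np.arange(-42,42,.25); P=np.array([SP(s,y) for y in ys_]); q=proj("top",P).astype(np.float32)
    v=cv2.remap(im.astype(np.float32),q[:,0].reshape(1,-1),q[:,1].reshape(1,-1),cv2.INTER_LINEAR)[0]; d=np.gradient(v)
    def e(a,b,sg): k=(ys_>a)&(ys_<b); return ys_[k][np.argmax(sg*d[k])]
    print(s,e(-41,-28,1),e(-18,-5,-1),e(5,18,1),e(28,41,-1))
E
```

```text
t 17.25 pos [ 0.5174 -0.0999  0.0826] j [-0.14  0.16  1.93 -0.36  1.04  0.06] F [-0.1 -0.4 -0.8] w 0.0089 g 59.8
slope mm [38.1 -1.7 21.9] rotvec vs slope [ 0.001 -0.001 -0.005] F slope [ 0.1 -0.1 -0.9]
[0.0, 0.03, 0.4, -0.0, 0.0, 0.01]
--
70 -39.25 -13.25 8.75 34.75
100 -39.25 -12.75 7.75 33.25
130 -36.5 -13.75 9.5 32.25
160 -36.75 -14.5 8.5 35.25
190 -35.0 -12.25 10.5 33.5
220 -37.5 -12.75 11.0 32.5
250 -36.0 -13.5 8.75 36.0
280 -35.5 -11.5 10.75 33.75
310 -36.25 -12.25 11.75 35.5
```

```bash
sed -i 's/^F=np.array.*; RW/F=np.array([.5138,-.2434,-1.590]); RW/' plan.py; python3 - <<'E'
from plan import *
rel(); go(stud(38,0,10),stud(38,0,0))
E
```

```text
slope mm [38.1  0.7 21.9] rotvec vs slope [ 0.003 -0.001  0.001] F slope [ 0.1 -0.1 -0.9]
[0.0, -0.03, 0.48, -0.0, 0.0, -0.0]
--
[-0.0, 0.0, 0.4, 0.0, 0.0, 0.0]
--
```

>>> send_rows(
  rows=[0,0,0.1,0,0,0,0,-0.01,0.2,0,0,0,0,-0.02,0.3,0,0,0,0,-0.02,0.4,0,0,0,0,-0.02,0.48,0,0,0],
)

```text
time: 17.67
position: [0.5163, -0.1038, 0.0704]
eef_rot: [0.706, 0.691, -0.113, 0.108]
force: [0.6, 0.6, -1.0]
width: 0.0082
grasp_force: 59.8
```

>>> send_rows(
  rows=[0,0,0.05,0,0,0,0,0,0.1,0,0,0,0,0,0.15,0,0,0,0,0,0.2,0,0,0,0,0,0.25,0,0,0],
)

```text
time: 18.08
position: [0.5165, -0.1057, 0.0649]
eef_rot: [0.706, 0.691, -0.113, 0.109]
force: [-0.2, 0.2, -0.4]
width: 0.0085
grasp_force: 59.8
```

>>> send_rows(
  rows=[0,0,0,0,0,0,0,0,0,0,0,0,0,0,0,0,0,0,0,0,0,0,0,0,0,0,0,0,0,0],
)

```text
time: 18.5
position: [0.5165, -0.1056, 0.065]
eef_rot: [0.706, 0.691, -0.113, 0.109]
force: [0.1, 0.5, -0.5]
width: 0.0084
grasp_force: 59.8
```

```bash
python3 - <<'E'
from plan import *
rel(); go(stud(38,0,0))
E
```

```text
slope mm [38.1  0.   3.4] rotvec vs slope [ 0.004 -0.001  0.001] F slope [-0.6  0.  -0.3]
[0.0, -0.0, 0.14, -0.0, 0.0, -0.0]
--
```

>>> send_rows(
  rows=[0,0,0.02,0,0,0,0,0,0.04,0,0,0,0,0,0.06,0,0,0,0,0,0.08,0,0,0,0,0,0.1,0,0,0],
)

```text
time: 18.92
position: [0.5164, -0.1065, 0.0625]
eef_rot: [0.706, 0.691, -0.113, 0.109]
force: [-0.5, 0.5, -0.9]
width: 0.0088
grasp_force: 59.8
```

>>> send_rows(
  rows=[0,0,0.02,0,0,0,0,0,0.04,0,0,0,0,0,0.04,0,0,0,0,0,0.04,0,0,0,0,0,0.04,0,0,0],
)

```text
time: 19.33
position: [0.5168, -0.1067, 0.0621]
eef_rot: [0.706, 0.691, -0.113, 0.109]
force: [-1.2, 1.8, 5.0]
width: 0.0083
grasp_force: 60.6
```

>>> send_rows(
  rows=[0,0,0.02,0,0,0,0,0,0.04,0,0,0,0,0,0.04,0,0,0,0,0,0.04,0,0,0,0,0,0.04,0,0,0],
)

```text
time: 19.75
position: [0.5172, -0.1068, 0.062]
eef_rot: [0.706, 0.691, -0.113, 0.109]
force: [-4.4, 4.3, 11.4]
width: 0.0086
grasp_force: 61.8
```

```bash
python3 - <<'E'
from plan import *
rel()
E
```

```text
slope mm [38.3  0.7  0.2] rotvec vs slope [ 0.002 -0.001  0.002] F slope [-0.5 -4.5 12.1]
```

>>> send_rows(
  rows=[0,0,-0.06,0,0,0,-0.2,-0.01,-0.06,0,0,0,-0.4,-0.02,-0.06,0,0,0,-0.6,-0.02,-0.06,0,0,0,-0.8,-0.02,-0.06,0,0,0],
)

```text
time: 20.17
position: [0.5156, -0.1262, 0.0685]
eef_rot: [0.706, 0.691, -0.113, 0.109]
force: [-0.0, 1.4, 1.7]
width: 0.0083
grasp_force: 60.4
```

>>> send_rows(
  rows=[-0.2,0,0,0,0,0,-0.4,0,0,0,0,0,-0.6,0,0,0,0,0,-0.8,0,0,0,0,0,-1,0,0,0,0,0],
)

```text
time: 20.58
position: [0.5151, -0.1499, 0.0762]
eef_rot: [0.706, 0.691, -0.113, 0.109]
force: [0.5, 1.0, 2.2]
width: 0.0084
grasp_force: 60.4
```

>>> send_rows(
  rows=[-0.2,0,0,0,0,0,-0.4,0,0,0,0,0,-0.6,0,0,0,0,0,-0.8,0,0,0,0,0,-1,0,0,0,0,0],
)

```text
time: 21.0
position: [0.5146, -0.1736, 0.0839]
eef_rot: [0.706, 0.691, -0.113, 0.109]
force: [0.1, 2.6, 2.9]
width: 0.0087
grasp_force: 60.4
```

>>> send_rows(
  rows=[0,0,0,0,0,0,0,0,0,0,0,0,0,0,0,0,0,0,0,0,0,0,0,0,0,0,0,0,0,0],
)

```text
time: 21.42
position: [0.5146, -0.173, 0.0837]
eef_rot: [0.706, 0.691, -0.113, 0.109]
force: [0.1, -1.1, 3.1]
width: 0.0085
grasp_force: 60.4
```

```bash
python3 - <<'E'
from plan import *
rel(); st(); go(stud(108.5,0,.8),stud(108.5,0,.8,1.571))
E
```

```text
slope mm [108.   -0.6   0.4] rotvec vs slope [ 0.004 -0.001  0.001] F slope [2.  0.1 2.6]
t 21.42 pos [ 0.5146 -0.173   0.0837] j [-0.28  0.16  1.93 -0.36  1.   -0.07] F [ 0.1 -1.1  3.1] w 0.0085 g 60.4
[-0.02, 0.02, -0.02, -0.0, 0.0, -0.0]
--
[0.0, 0.0, 0.0, -0.0, -0.0, 0.39]
[0.0, 0.0, 0.0, 0.0, -0.0, 0.39]
[0.0, 0.0, 0.0, -0.0, 0.0, 0.39]
[0.0, 0.0, 0.0, 0.0, -0.0, 0.39]
--
```

>>> send_rows(
  rows=[-0.04,0.02,-0.02,0,0,0,-0.04,0.02,-0.02,0,0,0.1,-0.04,0.02,-0.02,0,0,0.2,-0.04,0.02,-0.02,0,0,0.3,-0.04,0.02,-0.02,0,0,0.4],
)

```text
time: 21.83
position: [0.5146, -0.1735, 0.0839]
eef_rot: [0.83, 0.535, -0.089, 0.128]
force: [0.3, 1.0, 0.4]
width: 0.009
grasp_force: 60.0
```

>>> send_rows(
  rows=[0,0,0,0,0,0.08,0,0,0,0,0,0.16,0,0,0,0,0,0.24,0,0,0,0,0,0.32,0,0,0,0,0,0.4],
)

```text
time: 22.25
position: [0.5146, -0.1735, 0.0839]
eef_rot: [0.92, 0.36, -0.062, 0.144]
force: [-0.7, 0.8, 0.3]
width: 0.0084
grasp_force: 60.0
```

>>> send_rows(
  rows=[0,0,0,0,0,0.08,0,0,0,0,0,0.16,0,0,0,0,0,0.24,0,0,0,0,0,0.32,0,0,0,0,0,0.4],
)

```text
time: 22.67
position: [0.5145, -0.1736, 0.0839]
eef_rot: [0.973, 0.17, -0.032, 0.153]
force: [-0.5, 0.4, 0.2]
width: 0.0085
grasp_force: 60.0
```

>>> send_rows(
  rows=[0,0,0,0,0,0.08,0,0,0,0,0,0.16,0,0,0,0,0,0.24,0,0,0,0,0,0.32,0,0,0,0,0,0.37],
)

```text
time: 23.08
position: [0.5145, -0.1736, 0.0839]
eef_rot: [0.988, -0.012, -0.004, 0.157]
force: [0.0, 0.1, 0.2]
width: 0.0087
grasp_force: 60.0
```

>>> send_rows(
  rows=[0,0,0,0,0,0,0,0,0,0,0,0,0,0,0,0,0,0,0,0,0,0,0,0,0,0,0,0,0,0],
)

```text
time: 23.5
position: [0.5148, -0.1738, 0.0843]
eef_rot: [0.988, -0.01, -0.004, 0.157]
force: [0.6, -0.1, -0.7]
width: 0.0086
grasp_force: 59.8
```

```bash
python3 - <<'E'
from plan import *
rel(); st(); print(manip.get_obs()["wrist_torque"].round(2)); go(stud(108.5,0,.8,1.571),stud(101,0,.8,1.571))
E
```

```text
slope mm [108.9  -0.4   0.7] rotvec vs slope [ 0.003 -0.004  1.57 ] F slope [-0.2  0.6 -0.7]
t 23.5 pos [ 0.5148 -0.1738  0.0843] j [-0.29  0.16  1.92 -0.36  1.    1.49] F [ 0.6 -0.1 -0.7] w 0.0086 g 59.8
[ 0.19 -0.05 -0.01]
[0.01, -0.02, -0.0, 0.0, 0.0, 0.0]
--
[-0.0, -0.3, -0.0, 0.0, 0.0, 0.0]
--
```

>>> send_rows(
  rows=[0,-0.06,0,0,0,0,0,-0.12,0,0,0,0,0,-0.18,0,0,0,0,0,-0.24,0,0,0,0,0,-0.3,0,0,0,0],
)

```text
time: 23.92
position: [0.5152, -0.1666, 0.0821]
eef_rot: [0.988, -0.01, -0.003, 0.157]
force: [-0.3, -0.1, -0.3]
width: 0.0086
grasp_force: 59.8
```

>>> send_rows(
  rows=[0,-0.02,0.01,0,0,0,0,-0.02,0.02,0,0,0,0,-0.04,0.02,0,0,0,0,-0.04,0.02,0,0,0,0,-0.04,0.02,0,0,0],
)

```text
time: 24.33
position: [0.5153, -0.166, 0.0815]
eef_rot: [0.988, -0.01, -0.003, 0.157]
force: [-0.3, 0.1, -0.9]
width: 0.0086
grasp_force: 59.9
```

```bash
python3 - <<'E'
from plan import *
rel(); st()
E
```

```text
slope mm [ 1.006e+02 -1.000e-01  4.000e-01] rotvec vs slope [ 0.002 -0.003  1.571] F slope [-0.4 -0.3 -0.8]
t 24.33 pos [ 0.5153 -0.166   0.0815] j [-0.27  0.16  1.93 -0.36  1.    1.51] F [-0.3  0.1 -0.9] w 0.0086 g 59.9
```

>>> send_rows(
  rows=[0,-0.02,0,0,0,0,0,-0.04,0,0,0,0,0,-0.04,0,0,0,0,0,-0.04,0,0,0,0,0,-0.04,0,0,0,0],
)

```text
time: 24.75
position: [0.5153, -0.165, 0.0811]
eef_rot: [0.988, -0.01, -0.003, 0.157]
force: [0.9, 0.4, -1.1]
width: 0.0088
grasp_force: 59.9
```

>>> send_rows(
  rows=[0,-0.02,0,0,0,0,0,-0.04,0,0,0,0,0,-0.04,0,0,0,0,0,-0.04,0,0,0,0,0,-0.04,0,0,0,0],
)

```text
time: 25.17
position: [0.5153, -0.1641, 0.0809]
eef_rot: [0.988, -0.01, -0.003, 0.157]
force: [-0.2, -0.9, -0.9]
width: 0.0088
grasp_force: 59.9
```

```bash
python3 - <<'E'
from plan import *
rel(); st()
E
```

```text
slope mm [98.6 -0.1  0.4] rotvec vs slope [ 0.002 -0.004  1.571] F slope [ 0.6 -0.2 -1.2]
t 25.17 pos [ 0.5153 -0.1641  0.0809] j [-0.27  0.17  1.93 -0.37  1.    1.51] F [-0.2 -0.9 -0.9] w 0.0088 g 59.9
```

>>> send_rows(
  rows=[0,-0.02,0,0,0,0,0,-0.04,0,0,0,0,0,-0.04,0,0,0,0,0,-0.04,0,0,0,0,0,-0.04,0,0,0,0],
)

```text
time: 25.58
position: [0.5153, -0.1638, 0.0808]
eef_rot: [0.988, -0.01, -0.003, 0.157]
force: [-0.9, -6.1, 0.4]
width: 0.0084
grasp_force: 59.9
```

>>> send_rows(
  rows=[0,-0.02,0,0,0,0,0,-0.04,0,0,0,0,0,-0.04,0,0,0,0,0,-0.04,0,0,0,0,0,-0.04,0,0,0,0],
)

```text
time: 26.0
position: [0.5154, -0.1635, 0.0808]
eef_rot: [0.987, -0.01, -0.003, 0.158]
force: [-1.1, -7.0, 1.8]
width: 0.0086
grasp_force: 60.0
```

```bash
python3 - <<'E'
from plan import *
rel(); st()
E
```

```text
slope mm [98.  -0.1  0.6] rotvec vs slope [ 1.000e-03 -5.000e-03  1.571e+00] F slope [ 7.2 -0.9 -0.5]
t 26.0 pos [ 0.5154 -0.1635  0.0808] j [-0.27  0.17  1.93 -0.37  1.    1.52] F [-1.1 -7.   1.8] w 0.0086 g 60.0
```

>>> send_rows(
  rows=[0,0.04,0.02,0,0,0,0,0.04,0.02,0,0,0,0,0.04,0.02,0,0,0,0,0.04,0.02,0,0,0,0,0.04,0.02,0,0,0],
)

```text
time: 26.42
position: [0.5156, -0.1638, 0.0807]
eef_rot: [0.987, -0.01, -0.003, 0.157]
force: [-1.9, -4.4, 5.8]
width: 0.0083
grasp_force: 60.5
```

>>> send_rows(
  rows=[0,0,0,0,0,0,0,0,0,0,0,0,0,0,0,0,0,0,0,0,0,0,0,0,0,0,0,0,0,0],
  jaw=0,
)

```text
time: 26.83
position: [0.5151, -0.1628, 0.0796]
eef_rot: [0.988, -0.01, -0.004, 0.156]
force: [-0.3, 0.2, -0.8]
width: 0.0686
grasp_force: 0.0
```

>>> send_rows(
  rows=[0,0,0,0,0,0,0,0,-0.8,0,0,0,0,0,-2,0,0,0,0,0,-3.2,0,0,0,0,0,-4.4,0,0,0],
)

```text
time: 27.25
position: [0.5159, -0.1287, 0.1853]
eef_rot: [0.988, -0.01, -0.004, 0.157]
force: [1.2, 0.1, 0.5]
width: 0.0852
grasp_force: 0.0
```

```bash
python3 - <<'E'
from plan import *
st(); a=snap("scene","s5");b=snap("top","t5")
m={"scene":mask("scene","stud",SP(100,0,20),.06)}
sc=4
c=cv2.resize(a[180:280,255:365][:,:,::-1],None,fx=sc,fy=sc,interpolation=cv2.INTER_CUBIC)
d=cv2.resize(a[165:250,155:245][:,:,::-1],None,fx=sc,fy=sc,interpolation=cv2.INTER_CUBIC)
Q=RS*R.from_euler('z',90,degrees=True);draw(c,"scene",M["stud"][2:],Q,SP(98.2),(255,0,0),np.array([255,180]),sc)
o=np.zeros((400,800,3),np.uint8);o[:400,:440]=c;o[:340,440:800]=d;cv2.imwrite("pics/c5.png",o)
E
```

```text
t 27.25 pos [ 0.5159 -0.1287  0.1853] j [-0.2   0.02  1.86 -0.33  1.22  1.5 ] F [1.2 0.1 0.5] w 0.0852 g 0.0
```

View pics/c5.png

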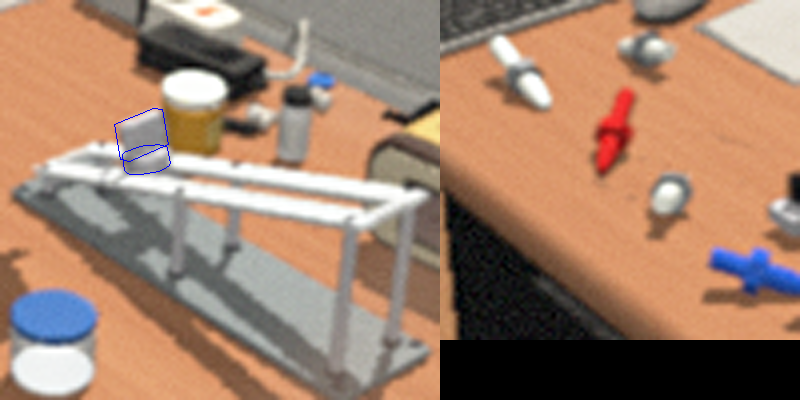

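```bash
cat >> plan.py <<'E'
DS=-1.8   # my s for true s (stud seated at 98.2 = mark 100)
def grasp(c,ax,depth,lean,flip=False):
    """c=(x,y,az) lying capsule; TCP pose gripping the stem ax mm up, depth mm behind the TCP; lean deg toward stem; and tool pose in capsule frame"""
    Rc,t=lying()(c); b=np.array([np.sin(lean)*np.cos(c[2]),np.sin(lean)*np.sin(c[2]),np.cos(lean)])
    y=np.array([np.sin(c[2]),-np.cos(c[2]),0])*(-1 if flip else 1); z=-b; Q=R.from_matrix(np.c_[np.cross(y,z),y,z])
    P=t+Rc.apply([0,0,ax/1e3])+z*depth/1e3
    return P,Q
def inhand(c,P,Q): Rc,t=lying()(c); return Rc.inv().apply(P-t),Rc.inv()*Q
def place(h,s,z,y=0,th=np.pi):
    Rp=RS*R.from_euler('z',th); return SP(s+DS,y,z)+Rp.apply(h[0]),Rp*h[1]
E
python3 - <<'E'
from plan import *
ims={"scene":snap("scene","s6"),"top":snap("top","t6")}
m={"top":cmask(ims["top"],"top",np.array([.4255,.3683,.02])),"scene":mask("scene","standard",np.array([.4255,.3683,.02]))}
m={k:v for k,v in m.items() if v is not None}
for k in m: print(k,fit({k:m[k]},M["standard"],lying(),[.4255,.3683,1.49],[.004,.004,.1]))
c,e=fit(m,M["standard"],lying(),[.4255,.3683,1.49],[.004,.004,.1]); print(c,e)
P,Q=grasp(c,44,14,np.radians(30)); print(P)
st(); go((P+[0,0,.1],Q),(P,Q))
E
```

```text
no mask scene standard
top (array([0.42559901, 0.3676277 , 1.49525324]), np.float64(0.08879148960113525))
[0.42559901 0.3676277  1.49525324] 0.08879148960113525
[0.42827829 0.40302719 0.01476368]
t 27.55 pos [ 0.5155 -0.1292  0.1833] j [-0.2   0.03  1.86 -0.33  1.22  1.5 ] F [-0.3  0.4 -0. ] w 0.0858 g 0.0
[-0.78, -4.2, -0.79, -0.03, -0.04, -0.3]
[0.47, -4.23, -0.91, -0.03, -0.04, -0.3]
[1.67, -3.87, -1.07, -0.03, -0.04, -0.3]
[2.7, -3.17, -1.25, -0.03, -0.04, -0.3]
[3.47, -2.19, -1.44, -0.03, -0.04, -0.3]
--
[2.0, 0.0, 3.46, 0.0, -0.0, 0.0]
--
```

>>> send_rows(
  rows=[-0.1,-0.7,-0.1,0,0,-0.05,-0.3,-1.6,-0.3,-0.01,-0.01,-0.1,-0.5,-2.5,-0.5,-0.01,-0.02,-0.17,-0.6,-3.3,-0.6,-0.02,-0.03,-0.23,-0.78,-4.2,-0.79,-0.03,-0.04,-0.3],
)

```text
time: 27.97
position: [0.4977, -0.0228, 0.1689]
eef_rot: [0.975, 0.136, -0.049, 0.169]
force: [0.4, -0.6, 0.5]
width: 0.0857
grasp_force: 0.0
```

>>> send_rows(
  rows=[0.1,-0.8,-0.2,0,-0.01,-0.06,0.2,-1.7,-0.4,-0.01,-0.02,-0.12,0.3,-2.5,-0.5,-0.02,-0.02,-0.18,0.4,-3.4,-0.7,-0.02,-0.03,-0.24,0.47,-4.23,-0.91,-0.03,-0.04,-0.3],
)

```text
time: 28.38
position: [0.4804, 0.084, 0.155]
eef_rot: [0.94, 0.277, -0.091, 0.177]
force: [0.6, -0.2, -0.0]
width: 0.0855
grasp_force: 0.0
```

>>> send_rows(
  rows=[0.3,-0.8,-0.2,0,-0.01,-0.06,0.7,-1.5,-0.4,-0.01,-0.02,-0.12,1,-2.3,-0.6,-0.02,-0.02,-0.18,1.3,-3.1,-0.9,-0.02,-0.03,-0.24,1.67,-3.87,-1.07,-0.03,-0.04,-0.3],
)

```text
time: 28.8
position: [0.4641, 0.1904, 0.1417]
eef_rot: [0.883, 0.412, -0.131, 0.182]
force: [1.1, 0.6, 1.3]
width: 0.0854
grasp_force: 0.0
```

>>> send_rows(
  rows=[0.5,-0.6,-0.2,0,-0.01,-0.06,1.1,-1.3,-0.5,-0.01,-0.02,-0.12,1.6,-1.9,-0.8,-0.02,-0.02,-0.18,2.2,-2.5,-1,-0.02,-0.03,-0.24,2.7,-3.17,-1.25,-0.03,-0.04,-0.3],
)

```text
time: 29.22
position: [0.448, 0.2965, 0.1267]
eef_rot: [0.806, 0.538, -0.168, 0.182]
force: [0.7, -0.2, 1.4]
width: 0.0852
grasp_force: 0.0
```

>>> send_rows(
  rows=[0.7,-0.5,-0.3,0,-0.01,-0.06,1.4,-0.9,-0.6,-0.01,-0.02,-0.12,2.1,-1.3,-0.9,-0.02,-0.02,-0.18,2.8,-1.8,-1.2,-0.02,-0.03,-0.24,3.47,-2.19,-1.44,-0.03,-0.04,-0.3],
)

```text
time: 29.63
position: [0.4317, 0.4032, 0.1119]
eef_rot: [0.71, 0.651, -0.201, 0.177]
force: [-0.1, 0.2, 0.8]
width: 0.0849
grasp_force: 0.0
```

>>> send_rows(
  rows=[0,0,0,0,0,0,0,0,0,0,0,0,0,0,0,0,0,0,0,0,0,0,0,0,0,0,0,0,0,0],
)

```text
time: 30.05
position: [0.4329, 0.402, 0.1141]
eef_rot: [0.712, 0.649, -0.199, 0.178]
force: [-0.4, 0.7, -0.4]
width: 0.0854
grasp_force: 0.0
```

```bash
python3 - <<'E'
from plan import *
st(); c=np.array([.4243,.3688,1.495]); P,Q=grasp(c,44,14,np.radians(30)); go((P+[0,0,.03],Q),(P,Q))
E
```

```text
t 30.05 pos [0.4329 0.402  0.1141] j [ 0.8   0.61  1.34 -0.33  1.63  0.94] F [-0.4  0.7 -0.4] w 0.0854 g 0.0
[1.48, -0.23, 2.34, -0.01, 0.02, -0.01]
--
[0.6, 0.0, 1.04, 0.0, 0.0, 0.0]
--
```

>>> send_rows(
  rows=[0.3,-0.05,0.5,0,0,0,0.6,-0.1,1,0,0.01,0,0.9,-0.15,1.5,0,0.02,0,1.2,-0.2,2,-0.01,0.02,-0.01,1.48,-0.23,2.34,-0.01,0.02,-0.01],
)

```text
time: 30.47
position: [0.4257, 0.4041, 0.0429]
eef_rot: [0.709, 0.656, -0.191, 0.174]
force: [-0.3, 0.8, -0.1]
width: 0.0852
grasp_force: 0.0
```

>>> send_rows(
  rows=[0.1,0,0.2,0,0,0,0.2,0,0.4,0,0,0,0.35,0,0.6,0,0,0,0.5,0,0.85,0,0,0,0.6,0,1.04,0,0,0],
)

```text
time: 30.88
position: [0.4267, 0.4057, 0.0144]
eef_rot: [0.709, 0.656, -0.189, 0.174]
force: [0.5, -0.4, 0.4]
width: 0.0851
grasp_force: 0.0
```

>>> send_rows(
  rows=[0,0,0,0,0,0,0,0,0,0,0,0,0,0,0,0,0,0,0,0,0,0,0,0,0,0,0,0,0,0],
)

```text
time: 31.3
position: [0.4268, 0.4058, 0.0154]
eef_rot: [0.709, 0.656, -0.189, 0.174]
force: [0.5, -0.3, 0.7]
width: 0.0851
grasp_force: 0.0
```

```bash
python3 - <<'E'
from plan import *
st(); c=np.array([.4243,.3688,1.495]); P,Q=grasp(c,44,14,np.radians(30)); go((P,Q))
E
```

```text
t 31.3 pos [0.4268 0.4058 0.0154] j [ 0.8   0.71  1.38 -0.32  1.47  0.98] F [ 0.5 -0.3  0.7] w 0.0851 g 0.0
[-0.04, 0.01, 0.05, -0.0, -0.0, -0.0]
--
```

Close, then lift.

>>> send_rows(
  rows=[0,0,0,0,0,0,0,0,0,0,0,0,0,0,0,0,0,0,0,0,0,0,0,0,0,0,0,0,0,0],
  jaw=255,
  grip_force=40,
)

```text
time: 31.72
position: [0.4265, 0.4054, 0.0149]
eef_rot: [0.709, 0.656, -0.19, 0.174]
force: [-0.2, 0.3, 0.2]
width: 0.0255
grasp_force: 0.0
```

>>> send_rows(
  rows=[0,0,0,0,0,0,0,0,0,0,0,0,0,0,0,0,0,0,0,0,0,0,0,0,0,0,0,0,0,0],
)

```text
time: 32.13
position: [0.4265, 0.4054, 0.0149]
eef_rot: [0.709, 0.656, -0.19, 0.174]
force: [-0.2, 0.3, 0.8]
width: 0.0168
grasp_force: 39.5
```

>>> send_rows(
  rows=[0,0,0,0,0,0,0,0,0,0,0,0,0,0,0,0,0,0,0,0,0,0,0,0,0,0,0,0,0,0],
)

```text
time: 32.55
position: [0.4265, 0.4055, 0.0149]
eef_rot: [0.709, 0.656, -0.19, 0.174]
force: [-0.3, -0.6, 1.2]
width: 0.0165
grasp_force: 39.5
```

```bash
python3 - <<'E'
from plan import *
import json
o=st(); c=np.array([.4243,.3688,1.495]); Q=R.from_quat(o["eef_rot"]); P=o["position"]
h=inhand(c,P,Q); h[0][1]=0; print("inhand",h[0].round(4),h[1].as_matrix().round(2).tolist())
np.save("h.npy",np.r_[h[0],h[1].as_quat()])
up=P+[0,0,.16]
go((up,Q),(np.array([.46,.06,.26]),RDOWN(-np.pi/2)),place(h,240,75))
E
```

```text
t 32.55 pos [0.4265 0.4055 0.0149] j [ 0.8   0.71  1.38 -0.32  1.47  0.98] F [-0.3 -0.6  1.2] w 0.0165 g 39.5
inhand [0.0101 0.     0.0353] [[0.7, 0.0, 0.71], [-0.0, -1.0, 0.0], [0.71, -0.0, -0.7]]
[-1.59, -0.01, -2.78, 0.0, 0.0, 0.0]
[-1.59, -0.01, -2.78, 0.0, 0.0, 0.0]
--
[-3.39, 0.6, 0.96, 0.1, 0.11, 0.36]
[-3.01, 1.85, 0.5, 0.1, 0.11, 0.36]
[-2.18, 2.84, -0.01, 0.1, 0.11, 0.36]
[-1.0, 3.4, -0.48, 0.1, 0.11, 0.36]
--
[0.53, 3.2, 0.55, 0.09, 0.09, -0.38]
[-0.73, 3.2, 0.24, 0.09, 0.09, -0.38]
[-1.87, 2.7, -0.16, 0.09, 0.09, -0.38]
[-2.7, 1.78, -0.59, 0.09, 0.09, -0.38]
--
```

```bash
python3 - <<'E'
from plan import *
d=np.load("h.npy");h=(d[:3],R.from_quat(d[3:]))
o=st(); Q=R.from_quat(o["eef_rot"]); P=o["position"]
go((P+[0,0,.16],Q),(np.array([.47,.06,.26]),RDOWN(0)),place(h,240,75))
E
```

```text
t 32.55 pos [0.4265 0.4055 0.0149] j [ 0.8   0.71  1.38 -0.32  1.47  0.98] F [-0.3 -0.6  1.2] w 0.0165 g 39.5
[-1.59, -0.01, -2.78, 0.0, 0.0, 0.0]
[-1.59, -0.01, -2.78, 0.0, 0.0, 0.0]
--
[-4.51, 0.93, 1.27, -0.01, 0.17, -0.03]
[-4.69, 0.81, 0.48, -0.01, 0.17, -0.03]
[-4.72, 0.69, -0.33, -0.01, 0.17, -0.03]
--
[-4.26, 0.58, 0.73, -0.0, 0.16, 0.01]
[-4.32, 0.61, 0.05, -0.0, 0.16, 0.01]
[-4.27, 0.63, -0.63, -0.0, 0.16, 0.01]
--
```

>>> send_rows(
  rows=[-0.1,0,-0.3,0,0,0,-0.4,0,-0.7,0,0,0,-0.8,0,-1.4,0,0,0,-1.2,0,-2.1,0,0,0,-1.59,0,-2.78,0,0,0],
)

```text
time: 32.97
position: [0.4269, 0.4056, 0.0971]
eef_rot: [0.709, 0.656, -0.189, 0.174]
force: [-0.6, 1.6, -0.3]
width: 0.0166
grasp_force: 39.5
```

>>> send_rows(
  rows=[-0.3,0,-0.6,0,0,0,-0.7,0,-1.2,0,0,0,-1,0,-1.8,0,0,0,-1.3,0,-2.3,0,0,0,-1.59,0,-2.78,0,0,0],
)

```text
time: 33.38
position: [0.427, 0.4056, 0.1771]
eef_rot: [0.709, 0.656, -0.189, 0.174]
force: [-0.3, -0.4, -0.7]
width: 0.0166
grasp_force: 39.5
```

>>> send_rows(
  rows=[-0.7,0.1,0.2,0,0.03,0,-1.6,0.3,0.4,0,0.06,-0.01,-2.5,0.5,0.7,0,0.1,-0.02,-3.5,0.7,1,-0.01,0.13,-0.02,-4.51,0.93,1.27,-0.01,0.17,-0.03],
)

```text
time: 33.8
position: [0.4408, 0.2893, 0.2038]
eef_rot: [0.712, 0.681, -0.128, 0.118]
force: [0.3, -0.4, -0.1]
width: 0.0165
grasp_force: 39.5
```

>>> send_rows(
  rows=[-0.9,0.2,0.1,0,0.03,0,-1.9,0.3,0.2,0,0.07,-0.01,-2.8,0.5,0.3,0,0.1,-0.02,-3.7,0.6,0.4,-0.01,0.14,-0.02,-4.69,0.81,0.48,-0.01,0.17,-0.03],
)

```text
time: 34.22
position: [0.4557, 0.1742, 0.2329]
eef_rot: [0.709, 0.699, -0.065, 0.061]
force: [0.4, -0.3, -0.5]
width: 0.0169
grasp_force: 39.5
```

>>> send_rows(
  rows=[-0.9,0.1,0,0,0.03,0,-1.9,0.3,-0.1,0,0.07,-0.01,-2.8,0.4,-0.2,0,0.1,-0.02,-3.8,0.6,-0.3,-0.01,0.14,-0.02,-4.72,0.69,-0.33,-0.01,0.17,-0.03],
)

```text
time: 34.63
position: [0.472, 0.059, 0.2628]
eef_rot: [0.701, 0.713, -0.001, 0.005]
force: [1.0, -0.3, -0.6]
width: 0.0169
grasp_force: 39.5
```

>>> send_rows(
  rows=[-0.8,0.1,0.1,0,0.03,0,-1.7,0.2,0.3,0,0.06,0,-2.5,0.3,0.4,0,0.1,0,-3.4,0.5,0.6,0,0.13,0.01,-4.26,0.58,0.73,0,0.16,0.01],
)

```text
time: 35.05
position: [0.4881, -0.0473, 0.2445]
eef_rot: [0.703, 0.707, 0.054, -0.053]
force: [0.2, -0.7, 0.6]
width: 0.0167
grasp_force: 39.5
```

```bash
python3 - <<'E'
from plan import *
d=np.load("h.npy");h=(d[:3],R.from_quat(d[3:]))
st(); go(place(h,240,75))
E
```

```text
t 35.05 pos [ 0.4881 -0.0473  0.2445] j [-0.36 -0.1   1.84  0.14  1.45 -0.38] F [ 0.2 -0.7  0.6] w 0.0167 g 39.5
[-4.32, 0.48, 0.13, -0.0, 0.16, 0.01]
[-4.28, 0.54, -0.56, -0.0, 0.16, 0.01]
--
```

>>> send_rows(
  rows=[-0.8,0.1,0,0,0.03,0,-1.7,0.2,0,0,0.06,0,-2.6,0.3,0.1,0,0.1,0,-3.5,0.4,0.1,0,0.13,0.01,-4.32,0.48,0.13,0,0.16,0.01],
)

```text
time: 35.47
position: [0.5005, -0.1537, 0.2251]
eef_rot: [0.7, 0.697, 0.11, -0.11]
force: [1.4, 0.5, -0.3]
width: 0.0169
grasp_force: 39.5
```

>>> send_rows(
  rows=[-0.8,0.1,-0.1,0,0.03,0,-1.7,0.2,-0.2,0,0.06,0,-2.6,0.3,-0.3,0,0.1,0,-3.5,0.4,-0.4,0,0.13,0.01,-4.28,0.54,-0.56,0,0.16,0.01],
)

```text
time: 35.88
position: [0.5132, -0.2598, 0.2052]
eef_rot: [0.693, 0.682, 0.165, -0.166]
force: [0.4, 0.5, 0.3]
width: 0.0169
grasp_force: 39.5
```

>>> send_rows(
  rows=[0,0,0,0,0,0,0,0,0,0,0,0,0,0,0,0,0,0,0,0,0,0,0,0,0,0,0,0,0,0],
)

```text
time: 36.3
position: [0.5141, -0.2574, 0.2063]
eef_rot: [0.692, 0.683, 0.164, -0.165]
force: [-0.4, 0.2, -0.3]
width: 0.0166
grasp_force: 39.5
```

```bash
cat >> plan.py <<'E'
def capnow(h): # held capsule's origin and axis in slope coordinates
    o=manip.get_obs(); r=R.from_quat(o["eef_rot"]); Rc=r*h[1].inv(); p=o["position"]-Rc.apply(h[0])
    print("cap true s,y,z",((RS.inv().apply(p-SP(0))*1e3)-[DS,0,0]).round(1),"axis",RS.inv().apply(Rc.apply([0,0,1])).round(3),"F",RS.inv().apply(o["force"]).round(1))
    return Rc,p
def hand(): d=np.load("h.npy"); return d[:3],R.from_quat(d[3:])
E
python3 - <<'E'
from plan import *
h=hand(); st(); Rc,p=capnow(h)
a=snap("scene","s7");b=snap("top","t7"); o=np.zeros((440,800,3),np.uint8)
for i,(n,im,t) in enumerate((("scene",a,"standard"),("top",b,"standard"))):
    u,v=proj(n,p)[0].astype(int); off=np.array([u-32,v-38]); sc=5.5 if 0 else 6
    c=cv2.resize(im[off[1]:off[1]+72,off[0]:off[0]+64][:,:,::-1],None,fx=sc,fy=sc,interpolation=cv2.INTER_CUBIC)
    draw(c,n,M[t],Rc,p,(255,0,0),off,sc); draw(c,n,M["feeder"][1:3],RW,TW,(0,0,255),off,sc); o[:min(432,c.shape[0]),400*i:400*i+384]=c[:432]
cv2.imwrite("pics/c7.png",o)
go(place(h,240,48),place(h,240,3))
E
```

```text
t 36.3 pos [ 0.5141 -0.2574  0.2063] j [-0.79  0.34  1.5   0.33  1.64 -0.81] F [-0.4  0.2 -0.3] w 0.0166 g 39.5
cap true s,y,z [238.1   0.7  76.6] axis [-0.005 -0.002  1.   ] F [-0.3 -0.4 -0.2]
[-0.86, -0.02, 0.75, -0.0, 0.01, 0.01]
--
[-1.28, 0.01, 1.27, 0.0, 0.0, 0.0]
--
```

View pics/c7.png

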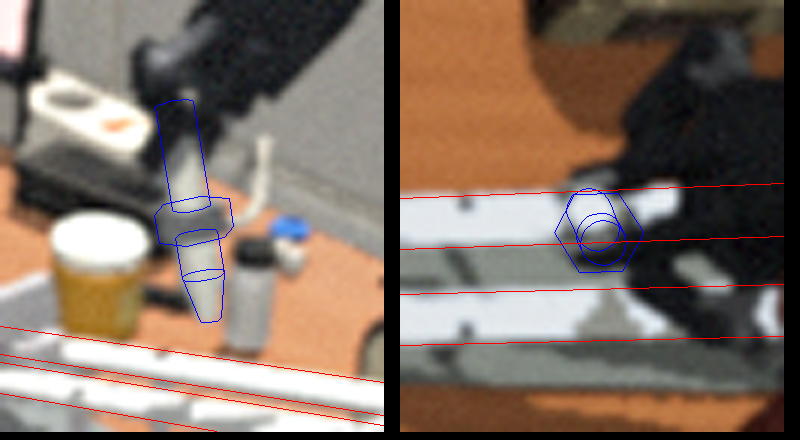

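>>> send_rows(
  rows=[-0.2,0,0.1,0,0,0,-0.4,-0.02,0.3,0,0,0.01,-0.6,-0.03,0.5,0,0.01,0.01,-0.86,-0.03,0.75,0,0.01,0.01,-0.86,-0.03,0.75,0,0.01,0.01],
)

```text
time: 36.82
position: [0.5118, -0.269, 0.1761]
eef_rot: [0.695, 0.678, 0.167, -0.171]
force: [0.0, 0.8, -0.5]
width: 0.0168
grasp_force: 39.5
```

>>> send_rows(
  rows=[0,0,0,0,0,0,0,0,0,0,0,0,0,0,0,0,0,0,0,0,0,0,0,0,0,0,0,0,0,0],
)

```text
time: 37.23
position: [0.5131, -0.2692, 0.1794]
eef_rot: [0.695, 0.679, 0.167, -0.169]
force: [0.6, 0.9, -0.1]
width: 0.0165
grasp_force: 39.5
```

```bash
python3 - <<'E'
from plan import *
h=hand(); capnow(h); go(place(h,240,25),place(h,240,3))
E
```

```text
cap true s,y,z [240.7  -0.4  47.3] axis [0.005 0.006 1.   ] F [-0.9  0.6  0.2]
[-0.61, 0.02, 0.65, -0.0, -0.0, -0.01]
--
[-0.62, 0.0, 0.62, 0.0, 0.0, 0.0]
--
```

>>> send_rows(
  rows=[-0.12,0,0.12,0,0,0,-0.24,0.01,0.25,0,0,0,-0.36,0.01,0.38,0,0,0,-0.5,0.02,0.52,0,0,0,-0.61,0.02,0.65,0,0,-0.01],
)

```text
time: 37.65
position: [0.5129, -0.2751, 0.1567]
eef_rot: [0.692, 0.682, 0.168, -0.169]
force: [-0.4, 0.2, 0.9]
width: 0.0165
grasp_force: 39.5
```

>>> send_rows(
  rows=[0,0,0,0,0,0,-0.08,0,0.08,0,0,0,-0.16,0,0.16,0,0,0,-0.24,0,0.24,0,0,0,-0.32,0,0.32,0,0,0],
)

```text
time: 38.07
position: [0.513, -0.2787, 0.1466]
eef_rot: [0.692, 0.682, 0.168, -0.168]
force: [0.8, -0.5, -0.3]
width: 0.0162
grasp_force: 39.5
```

```bash
python3 - <<'E'
from plan import *
h=hand(); capnow(h); go(place(h,240,3))
E
```

```text
cap true s,y,z [239.5  -0.   13.2] axis [ 0.005 -0.001  1.   ] F [ 0.4  0.8 -0.4]
[-0.3, 0.0, 0.28, -0.0, -0.01, 0.0]
--
```

>>> send_rows(
  rows=[-0.06,0,0.06,0,0,0,-0.12,0,0.12,0,0,0,-0.18,0,0.18,0,0,0,-0.24,0,0.24,0,0,0,-0.3,0,0.29,0,0,0],
)

```text
time: 38.48
position: [0.5129, -0.2819, 0.1367]
eef_rot: [0.692, 0.682, 0.168, -0.169]
force: [-0.3, -0.4, -0.3]
width: 0.0168
grasp_force: 39.5
```

>>> send_rows(
  rows=[0,0,0,0,0,0,-0.02,0,0.02,0,0,0,-0.04,0,0.04,0,0,0,-0.04,0,0.04,0,0,0,-0.04,0,0.04,0,0,0],
)

```text
time: 38.9
position: [0.513, -0.2822, 0.1356]
eef_rot: [0.692, 0.682, 0.168, -0.168]
force: [-0.5, 1.0, -0.0]
width: 0.0165
grasp_force: 39.5
```

```bash
python3 - <<'E'
from plan import *
h=hand(); capnow(h)
E
```

```text
cap true s,y,z [239.5  -0.    1.6] axis [ 0.005 -0.001  1.   ] F [-0.9 -0.5  0.3]
```

>>> send_rows(
  rows=[-0.02,0,0.02,0,0,0,-0.03,0,0.03,0,0,0,-0.03,0,0.03,0,0,0,-0.03,0,0.03,0,0,0,-0.03,0,0.03,0,0,0],
)

```text
time: 39.32
position: [0.5129, -0.2825, 0.1345]
eef_rot: [0.692, 0.682, 0.168, -0.168]
force: [0.6, 0.4, -0.8]
width: 0.017
grasp_force: 39.5
```

>>> send_rows(
  rows=[0,0,0,0,0,0,0,0,0,0,0,0,0,0,0,0,0,0,0,0,0,0,0,0,0,0,0,0,0,0],
  jaw=0,
)

```text
time: 39.73
position: [0.5129, -0.2826, 0.1345]
eef_rot: [0.692, 0.682, 0.168, -0.168]
force: [0.4, -0.6, -0.6]
width: 0.076
grasp_force: 0.0
```

>>> send_rows(
  rows=[0,0,0,0,0,0,0,0,-0.8,0,0,0,0,0,-1.8,0,0,0,0,0,-2.8,0,0,0,0,0,-4,0,0,0],
)

```text
time: 40.15
position: [0.5122, -0.3284, 0.2231]
eef_rot: [0.692, 0.682, 0.168, -0.17]
force: [-0.0, 0.2, 0.5]
width: 0.0856
grasp_force: 0.0
```

```bash
python3 - <<'E'
from plan import *
st()
ims={"scene":snap("scene","s8"),"top":snap("top","t8")}
a=ims["scene"];b=ims["top"]
sc=4
c=cv2.resize(a[180:280,255:365][:,:,::-1],None,fx=sc,fy=sc,interpolation=cv2.INTER_CUBIC)
d=cv2.resize(b[175:275,120:240][:,:,::-1],None,fx=3,fy=3,interpolation=cv2.INTER_CUBIC)
draw(c,"scene",M["standard"],RS,SP(134+DS),(255,0,0),np.array([255,180]),sc)
o=np.zeros((400,800,3),np.uint8);o[:400,:440]=c;o[:300,440:800]=d;cv2.imwrite("pics/c8.png",o)
for n,q,az in(("A",[.5562,.3608,.02],-1.53),("B",[.4072,.0988,.02],-2.42)):
    r=findcap(ims,"capsule",q,az); print(n,r)
    for k in ims: print(k,fit({k:cmask(ims[k],k,np.array(q))},M["capsule"],lying(),r[0],[.004,.004,.1]))
E
```

```text
t 40.15 pos [ 0.5122 -0.3284  0.2231] j [-0.87  0.44  1.34  0.31  1.73 -0.86] F [-0.   0.2  0.5] w 0.0856 g 0.0
A (array([ 0.55557267,  0.36098976, -1.54579858]), np.float64(0.13373810052871704))
scene (array([ 0.55335665,  0.35926694, -1.52892687]), np.float64(0.12822085618972778))
top (array([ 0.55598241,  0.36101089, -1.53853389]), np.float64(0.11415660381317139))
B (array([ 0.40687994,  0.09823221, -2.42339682]), np.float64(0.13384968042373657))
scene (array([ 0.40513004,  0.09753524, -2.43495276]), np.float64(0.1267605423927307))
top (array([ 0.40865225,  0.09948108, -2.4154323 ]), np.float64(0.10304707288742065))
```

View pics/c8.png

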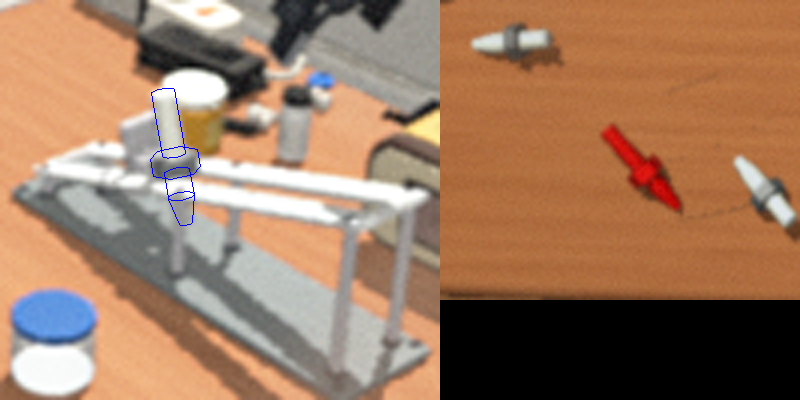

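```bash
python3 - <<'E'
from plan import *
c=np.array([.5545,.3612,-1.535]); P,Q=grasp(c,34,12,np.radians(30),True); print(P)
W=np.array([.50,.05,.22])
go((W,RDOWN(0)),(P+[0,0,.09],Q),maxmm=150)
E
```

```text
[0.55546062 0.33437572 0.01390754]
[4.48, -0.26, 2.42, 0.0, -0.16, -0.0]
[4.81, -0.24, 1.69, 0.0, -0.16, -0.0]
[5.01, -0.21, 0.91, 0.0, -0.16, -0.0]
--
[3.79, 0.74, 1.55, 0.0, 0.17, -0.01]
[3.46, 0.79, 2.18, 0.0, 0.17, -0.01]
[3.02, 0.83, 2.74, 0.0, 0.17, -0.01]
--
```

>>> send_rows(
  rows=[0.8,0,0.4,0,-0.03,0,1.7,-0.1,0.9,0,-0.06,0,2.6,-0.2,1.4,0,-0.1,0,3.5,-0.2,1.9,0,-0.13,0,4.48,-0.26,2.42,0,-0.16,0],
)

```text
time: 40.67
position: [0.5074, -0.2002, 0.2206]
eef_rot: [0.703, 0.693, 0.112, -0.113]
force: [0.6, -0.1, 0.7]
width: 0.0853
grasp_force: 0.0
```

>>> send_rows(
  rows=[0.9,0,0.3,0,-0.03,0,1.9,-0.1,0.6,0,-0.06,0,2.8,-0.2,1,0,-0.1,0,3.8,-0.2,1.3,0,-0.13,0,4.81,-0.24,1.69,0,-0.16,0],
)

```text
time: 41.08
position: [0.5032, -0.0726, 0.219]
eef_rot: [0.71, 0.7, 0.055, -0.057]
force: [0.2, -0.7, -0.1]
width: 0.0855
grasp_force: 0.0
```

>>> send_rows(
  rows=[1,0,0.2,0,-0.03,0,2,-0.1,0.3,0,-0.06,0,3,-0.2,0.5,0,-0.1,0,4,-0.2,0.7,0,-0.13,0,5.01,-0.21,0.91,0,-0.16,0],
)

```text
time: 41.5
position: [0.4994, 0.0549, 0.2164]
eef_rot: [0.712, 0.702, -0.002, -0.001]
force: [0.3, 0.4, 0.6]
width: 0.0854
grasp_force: 0.0
```

>>> send_rows(
  rows=[0.8,0.1,0.3,0,0.03,0,1.5,0.3,0.6,0,0.06,0,2.3,0.4,0.9,0,0.1,0,3,0.6,1.2,0,0.13,0,3.79,0.74,1.55,0,0.17,-0.01],
)

```text
time: 41.92
position: [0.5195, 0.1492, 0.1774]
eef_rot: [0.706, 0.703, 0.06, -0.062]
force: [-0.2, 0.2, -1.5]
width: 0.085
grasp_force: 0.0
```

>>> send_rows(
  rows=[0.7,0.1,0.4,0,0.03,0,1.4,0.3,0.8,0,0.06,0,2.1,0.4,1.3,0,0.1,0,2.8,0.6,1.7,0,0.13,0,3.46,0.79,2.18,0,0.17,-0.01],
)

```text
time: 42.33
position: [0.5393, 0.2437, 0.1383]
eef_rot: [0.695, 0.699, 0.12, -0.121]
force: [0.3, 0.5, -0.1]
width: 0.0853
grasp_force: 0.0
```

>>> send_rows(
  rows=[0.6,0.2,0.5,0,0.03,0,1.2,0.3,1,0,0.06,0,1.8,0.5,1.6,0,0.1,0,2.4,0.6,2.2,0,0.13,0,3.02,0.83,2.74,0,0.17,-0.01],
)

```text
time: 42.75
position: [0.5587, 0.3376, 0.0982]
eef_rot: [0.679, 0.69, 0.178, -0.18]
force: [0.4, 0.8, 0.2]
width: 0.085
grasp_force: 0.0
```

>>> send_rows(
  rows=[0,0,0,0,0,0,0,0,0,0,0,0,0,0,0,0,0,0,0,0,0,0,0,0,0,0,0,0,0,0],
)

```text
time: 43.17
position: [0.5601, 0.3361, 0.1003]
eef_rot: [0.679, 0.69, 0.179, -0.178]
force: [-0.8, -0.8, 0.2]
width: 0.086
grasp_force: 0.0
```

```bash
python3 - <<'E'
from plan import *
st();c=np.array([.5545,.3612,-1.535]); P,Q=grasp(c,34,12,np.radians(30),True)
go((P+[0,0,.025],Q),(P,Q))
E
```

```text
t 43.17 pos [0.5601 0.3361 0.1003] j [ 0.16  0.32  1.76  0.59  1.06 -0.14] F [-0.8 -0.8  0.2] w 0.086 g 0.0
[-1.26, -0.2, 2.11, 0.01, 0.01, -0.02]
--
[-0.5, -0.0, 0.87, 0.0, 0.0, 0.0]
--
```

>>> send_rows(
  rows=[-0.25,-0.05,0.4,0,0,0,-0.5,-0.1,0.8,0,0,0,-0.75,-0.15,1.2,0,0,-0.01,-1,-0.18,1.7,0,0,-0.01,-1.26,-0.2,2.11,0.01,0.01,-0.02],
)

```text
time: 43.58
position: [0.5536, 0.3348, 0.0358]
eef_rot: [0.67, 0.696, 0.179, -0.184]
force: [0.9, 0.7, -0.1]
width: 0.0858
grasp_force: 0.0
```

>>> send_rows(
  rows=[-0.1,0,0.15,0,0,0,-0.2,0,0.3,0,0,0,-0.3,0,0.5,0,0,0,-0.4,0,0.7,0,0,0,-0.5,0,0.87,0,0,0],
)

```text
time: 44.0
position: [0.5553, 0.3349, 0.0127]
eef_rot: [0.67, 0.697, 0.18, -0.184]
force: [-0.2, -0.2, 0.4]
width: 0.0849
grasp_force: 0.0
```

>>> send_rows(
  rows=[0,0,0,0,0,0,0,0,0,0,0,0,0,0,0,0,0,0,0,0,0,0,0,0,0,0,0,0,0,0],
)

```text
time: 44.42
position: [0.5553, 0.3348, 0.0133]
eef_rot: [0.67, 0.697, 0.18, -0.184]
force: [-0.4, -0.1, 0.7]
width: 0.0853
grasp_force: 0.0
```

>>> send_rows(
  rows=[0,0,0,0,0,0,0,0,0,0,0,0,0,0,0,0,0,0,0,0,0,0,0,0,0,0,0,0,0,0],
  jaw=255,
  grip_force=40,
)

```text
time: 44.83
position: [0.555, 0.3347, 0.0128]
eef_rot: [0.67, 0.696, 0.18, -0.184]
force: [0.3, -0.7, 0.2]
width: 0.0254
grasp_force: 0.0
```

>>> send_rows(
  rows=[0,0,0,0,0,0,0,0,0,0,0,0,0,0,0,0,0,0,0,0,0,0,0,0,0,0,0,0,0,0],
)

```text
time: 45.25
position: [0.555, 0.3347, 0.0128]
eef_rot: [0.67, 0.696, 0.18, -0.184]
force: [-0.9, 0.1, 0.9]
width: 0.0164
grasp_force: 39.1
```

>>> send_rows(
  rows=[0,0,0,0,0,0,0,0,0,0,0,0,0,0,0,0,0,0,0,0,0,0,0,0,0,0,0,0,0,0],
)

```text
time: 45.67
position: [0.555, 0.3347, 0.0128]
eef_rot: [0.67, 0.696, 0.18, -0.184]
force: [0.4, -0.5, 0.1]
width: 0.0166
grasp_force: 39.1
```

```bash
python3 - <<'E'
from plan import *
o=st(); c=np.array([.5545,.3612,-1.535]); Q=R.from_quat(o["eef_rot"]); P=o["position"]
h=inhand(c,P,Q); h[0][1]=0; print("inhand",h[0].round(4),h[1].as_matrix().round(2).tolist())
np.save("h.npy",np.r_[h[0],h[1].as_quat()])
go((P+[-.03,-.03,.15],Q),(np.array([.47,.06,.26]),RDOWN(-np.pi/2)),place(h,240,75))
E
```

```text
t 45.67 pos [0.555  0.3347 0.0128] j [ 0.16  0.45  1.78  0.65  0.95 -0.28] F [ 0.4 -0.5  0.1] w 0.0166 g 39.1
inhand [0.0094 0.     0.0249] [[-0.7, -0.0, 0.71], [-0.0, 1.0, 0.0], [-0.71, -0.0, -0.7]]
[0.99, -0.61, -2.89, 0.0, 0.0, 0.0]
[0.99, -0.61, -2.89, 0.0, 0.0, 0.0]
--
[-1.62, -0.64, -2.05, -0.1, -0.1, 0.39]
[-1.9, 0.27, -1.89, -0.1, -0.1, 0.39]
[-1.79, 1.19, -1.62, -0.1, -0.1, 0.39]
[-1.31, 1.96, -1.3, -0.1, -0.1, 0.39]
--
[0.43, 3.24, 0.64, 0.09, -0.09, 0.39]
[1.68, 2.86, 0.25, 0.09, -0.09, 0.39]
[2.64, 2.02, -0.18, 0.09, -0.09, 0.39]
[3.17, 0.84, -0.59, 0.09, -0.09, 0.39]
--
```

>>> send_rows(
  rows=[0.1,0,-0.3,0,0,0,0.3,-0.1,-0.9,0,0,0,0.5,-0.3,-1.5,0,0,0,0.7,-0.4,-2.2,0,0,0,0.99,-0.61,-2.89,0,0,0],
)

```text
time: 46.08
position: [0.5399, 0.3191, 0.0885]
eef_rot: [0.67, 0.696, 0.18, -0.184]
force: [1.0, 0.1, -0.1]
width: 0.0163
grasp_force: 39.1
```

>>> send_rows(
  rows=[0.2,-0.1,-0.6,0,0,0,0.4,-0.2,-1.2,0,0,0,0.6,-0.4,-1.8,0,0,0,0.8,-0.5,-2.4,0,0,0,0.99,-0.61,-2.89,0,0,0],
)

```text
time: 46.5
position: [0.525, 0.3043, 0.1644]
eef_rot: [0.67, 0.697, 0.18, -0.183]
force: [-0.8, 1.0, -0.0]
width: 0.0163
grasp_force: 39.1
```

>>> send_rows(
  rows=[-0.3,-0.1,-0.4,-0.02,-0.02,0.08,-0.6,-0.2,-0.8,-0.04,-0.04,0.16,-1,-0.4,-1.2,-0.06,-0.06,0.24,-1.3,-0.5,-1.6,-0.08,-0.08,0.32,-1.62,-0.64,-2.05,-0.1,-0.1,0.39],
)

```text
time: 46.92
position: [0.5107, 0.2428, 0.1873]
eef_rot: [0.81, 0.55, 0.141, -0.146]
force: [-0.2, -0.4, 0.2]
width: 0.0165
grasp_force: 39.1
```

>>> send_rows(
  rows=[-0.4,0.05,-0.4,-0.02,-0.02,0.08,-0.8,0.1,-0.8,-0.04,-0.04,0.16,-1.1,0.2,-1.1,-0.06,-0.06,0.24,-1.5,0.2,-1.5,-0.08,-0.08,0.32,-1.9,0.27,-1.89,-0.1,-0.1,0.39],
)

```text
time: 47.33
position: [0.4971, 0.1815, 0.2117]
eef_rot: [0.913, 0.382, 0.097, -0.103]
force: [-0.8, -0.1, -0.6]
width: 0.0163
grasp_force: 39.1
```

>>> send_rows(
  rows=[-0.4,0.2,-0.3,-0.02,-0.02,0.08,-0.7,0.5,-0.6,-0.04,-0.04,0.16,-1.1,0.7,-1,-0.06,-0.06,0.24,-1.4,0.9,-1.3,-0.08,-0.08,0.32,-1.79,1.19,-1.62,-0.1,-0.1,0.39],
)

```text
time: 47.75
position: [0.484, 0.1202, 0.2359]
eef_rot: [0.978, 0.197, 0.049, -0.055]
force: [0.6, -0.1, -0.5]
width: 0.0165
grasp_force: 39.1
```

>>> send_rows(
  rows=[-0.3,0.4,-0.3,-0.02,-0.02,0.08,-0.5,0.8,-0.5,-0.04,-0.04,0.16,-0.8,1.2,-0.8,-0.06,-0.06,0.24,-1,1.6,-1,-0.08,-0.08,0.32,-1.31,1.96,-1.3,-0.1,-0.1,0.39],
)

```text
time: 48.17
position: [0.471, 0.0585, 0.2593]
eef_rot: [1.0, 0.004, -0.002, -0.005]
force: [-0.6, -0.2, -0.2]
width: 0.0166
grasp_force: 39.1
```

```bash
python3 - <<'E'
from plan import *
st(); go(place(hand(),240,75))
E
```

```text
t 48.17 pos [0.471  0.0585 0.2593] j [-0.05 -0.16  1.87  0.01  1.44  1.51] F [-0.6 -0.2 -0.2] w 0.0166 g 39.1
[0.4, 3.23, 0.6, 0.09, -0.09, 0.39]
[1.64, 2.87, 0.22, 0.09, -0.09, 0.39]
[2.61, 2.02, -0.2, 0.09, -0.09, 0.39]
[3.14, 0.85, -0.6, 0.09, -0.09, 0.39]
--
```

>>> send_rows(
  rows=[0.1,0.6,0.1,0.02,-0.02,0.08,0.2,1.3,0.2,0.04,-0.04,0.16,0.3,1.9,0.4,0.05,-0.05,0.24,0.3,2.6,0.5,0.07,-0.07,0.32,0.4,3.23,0.6,0.09,-0.09,0.39],
)

```text
time: 48.58
position: [0.4819, -0.0221, 0.2431]
eef_rot: [0.979, -0.189, -0.048, -0.05]
force: [0.4, -0.2, 0.3]
width: 0.0165
grasp_force: 39.1
```

>>> send_rows(
  rows=[0.3,0.6,0,0.02,-0.02,0.08,0.7,1.2,0.1,0.04,-0.04,0.16,1,1.7,0.1,0.05,-0.05,0.24,1.3,2.3,0.2,0.07,-0.07,0.32,1.64,2.87,0.22,0.09,-0.09,0.39],
)

```text
time: 49.0
position: [0.4929, -0.1026, 0.2272]
eef_rot: [0.918, -0.375, -0.092, -0.092]
force: [-0.1, -0.2, 0.4]
width: 0.0164
grasp_force: 39.1
```

>>> send_rows(
  rows=[0.5,0.4,0,0.02,-0.02,0.08,1,0.8,-0.1,0.04,-0.04,0.16,1.6,1.2,-0.1,0.05,-0.05,0.24,2.1,1.6,-0.2,0.07,-0.07,0.32,2.61,2.02,-0.2,0.09,-0.09,0.39],
)

```text
time: 49.42
position: [0.5044, -0.1833, 0.2121]
eef_rot: [0.818, -0.545, -0.132, -0.13]
force: [0.6, 0.9, -0.3]
width: 0.0163
grasp_force: 39.1
```

>>> send_rows(
  rows=[0.6,0.2,-0.1,0.02,-0.02,0.08,1.2,0.3,-0.2,0.04,-0.04,0.16,1.9,0.5,-0.4,0.05,-0.05,0.24,2.5,0.7,-0.5,0.07,-0.07,0.32,3.14,0.85,-0.6,0.09,-0.09,0.39],
)

```text
time: 49.83
position: [0.5151, -0.2638, 0.1963]
eef_rot: [-0.683, 0.692, 0.167, 0.163]
force: [-0.1, -0.5, -0.2]
width: 0.0169
grasp_force: 39.1
```

>>> send_rows(
  rows=[0,0,0,0,0,0,0,0,0,0,0,0,0,0,0,0,0,0,0,0,0,0,0,0,0,0,0,0,0,0],
)

```text
time: 50.25
position: [0.5154, -0.262, 0.1965]
eef_rot: [-0.686, 0.69, 0.166, 0.163]
force: [0.5, 0.3, 0.4]
width: 0.0166
grasp_force: 39.1
```

```bash
python3 - <<'E'
from plan import *
h=hand(); st(); Rc,p=capnow(h)
# check the held capsule against the scene picture: fit along/across in image
a=snap("scene","s9"); n="scene"; sc=6; u,v=proj(n,p)[0].astype(int); off=np.array([u-32,v-38])
c=cv2.resize(a[off[1]:off[1]+72,off[0]:off[0]+64][:,:,::-1],None,fx=sc,fy=sc,interpolation=cv2.INTER_CUBIC); draw(c,n,M["capsule"],Rc,p,(255,0,0),off,sc)
cv2.imwrite("pics/c9.png",c)
go(place(h,240,46),place(h,240,22),place(h,240,1))
E
```

```text
t 50.25 pos [ 0.5154 -0.262   0.1965] j [-0.79  0.36  1.49  0.32  1.64  2.32] F [0.5 0.3 0.4] w 0.0166 g 39.1
cap true s,y,z [238.7   2.   76.4] axis [-0.006  0.002  1.   ] F [-0.2  0.5  0.5]
[0.89, 0.08, 0.82, 0.01, -0.01, 0.01]
--
[0.68, 0.0, 0.68, 0.0, 0.0, 0.0]
--
[0.6, 0.0, 0.59, 0.0, 0.0, 0.0]
--
```

View pics/c9.png

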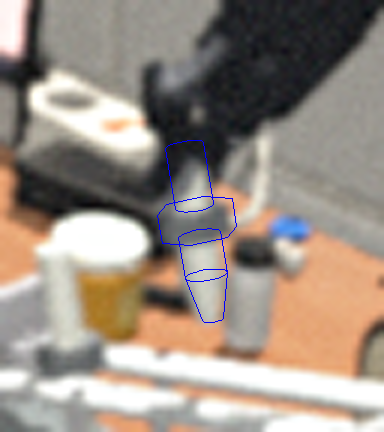

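>>> send_rows(
  rows=[0.2,0.02,0.15,0,0,0,0.4,0.04,0.35,0,0,0,0.6,0.06,0.6,0.01,-0.01,0.01,0.89,0.08,0.82,0.01,-0.01,0.01,0.89,0.08,0.82,0.01,-0.01,0.01],
)

```text
time: 50.72
position: [0.5115, -0.2733, 0.1647]
eef_rot: [-0.679, 0.694, 0.169, 0.169]
force: [-0.1, 0.8, -0.7]
width: 0.017
grasp_force: 39.1
```

>>> send_rows(
  rows=[0,0,0,0,0,0,0,0,0,0,0,0,0,0,0,0,0,0,0,0,0,0,0,0,0,0,0,0,0,0],
)

```text
time: 51.13
position: [0.5131, -0.2735, 0.1681]
eef_rot: [-0.68, 0.694, 0.167, 0.169]
force: [0.2, -0.4, 0.2]
width: 0.0164
grasp_force: 39.1
```

```bash
python3 - <<'E'
from plan import *
h=hand(); capnow(h); go(place(h,240,20),place(h,240,1))
E
```

```text
cap true s,y,z [ 2.407e+02 -2.000e-01  4.570e+01] axis [0.004 0.003 1.   ] F [0.5 0.2 0. ]
[0.71, -0.01, 0.74, -0.0, 0.0, -0.0]
--
[0.54, 0.0, 0.54, 0.0, 0.0, 0.0]
--
```

>>> send_rows(
  rows=[0.14,0,0.15,0,0,0,0.28,0,0.3,0,0,0,0.43,0,0.45,0,0,0,0.57,-0.01,0.6,0,0,0,0.71,-0.01,0.74,0,0,0],
)

```text
time: 51.55
position: [0.5128, -0.2806, 0.1421]
eef_rot: [-0.68, 0.694, 0.168, 0.169]
force: [-0.4, 0.3, -0.5]
width: 0.0167
grasp_force: 39.1
```

>>> send_rows(
  rows=[0.05,0,0.05,0,0,0,0.12,0,0.12,0,0,0,0.18,0,0.18,0,0,0,0.25,0,0.25,0,0,0,0.3,0,0.3,0,0,0],
)

```text
time: 51.97
position: [0.5128, -0.2839, 0.1327]
eef_rot: [-0.68, 0.694, 0.167, 0.169]
force: [0.2, 0.0, -1.6]
width: 0.0167
grasp_force: 39.1
```

>>> send_rows(
  rows=[0.05,0,0.05,0,0,0,0.1,0,0.1,0,0,0,0.15,0,0.15,0,0,0,0.2,0,0.2,0,0,0,0.22,0,0.22,0,0,0],
)

```text
time: 52.38
position: [0.5127, -0.2861, 0.1252]
eef_rot: [-0.68, 0.694, 0.167, 0.169]
force: [-0.0, -0.2, -0.1]
width: 0.0164
grasp_force: 39.1
```

```bash
python3 - <<'E'
from plan import *
h=hand(); capnow(h); go(place(h,240,.7))
E
```

```text
cap true s,y,z [239.5  -0.4   1. ] axis [0.005 0.003 1.   ] F [ 0.2 -0.  -0.2]
[0.02, -0.01, -0.0, -0.0, 0.01, -0.01]
--
```

>>> send_rows(
  rows=[0,0,0,0,0,0,0,0,0,0,0,0,0,0,0,0,0,0,0,0,0,0,0,0,0,0,0,0,0,0],
  jaw=0,
)

```text
time: 52.8
position: [0.5129, -0.2862, 0.1256]
eef_rot: [-0.68, 0.694, 0.167, 0.169]
force: [0.3, -0.2, -0.3]
width: 0.0758
grasp_force: 0.0
```

>>> send_rows(
  rows=[0,0,0,0,0,0,0,0,-0.8,0,0,0,0,0,-1.8,0,0,0,0,0,-2.8,0,0,0,0,0,-4,0,0,0],
)

```text
time: 53.22
position: [0.5117, -0.3318, 0.2142]
eef_rot: [-0.68, 0.694, 0.168, 0.169]
force: [1.1, 0.0, -0.9]
width: 0.0856
grasp_force: 0.0
```

```bash
python3 - <<'E'
from plan import *
st()
ims={"scene":snap("scene","s10"),"top":snap("top","t10")}
a=ims["scene"];b=ims["top"]; sc=4
c=cv2.resize(a[180:280,255:365][:,:,::-1],None,fx=sc,fy=sc,interpolation=cv2.INTER_CUBIC)
d=cv2.resize(b[175:275,120:240][:,:,::-1],None,fx=3,fy=3,interpolation=cv2.INTER_CUBIC)
o=np.zeros((400,800,3),np.uint8);o[:400,:440]=c;o[:300,440:800]=d;cv2.imwrite("pics/c10.png",o)
q=[.4072,.0988,.02]; r=findcap(ims,"capsule",q,-2.42); print(r)
c=r[0]-[.001,-.0005,0]
for L in(15,):
    P,Q=grasp(c,34,12,np.radians(L),True); print(L,P,c); go((np.array([.47,0,.22]),RDOWN(-np.pi/2)),(P+[0,0,.09],Q),maxmm=140)
E
```

```text
t 53.22 pos [ 0.5117 -0.3318  0.2142] j [-0.87  0.45  1.35  0.31  1.72  2.28] F [ 1.1  0.  -0.9] w 0.0856 g 0.0
(array([ 0.40704987,  0.09876974, -2.41940104]), np.float64(0.13216331601142883))
15 [0.38373746 0.07961357 0.01270874] [ 0.40604987  0.09926974 -2.41940104]
[-2.98, 0.51, 1.52, -0.09, 0.09, -0.39]
[-3.05, -0.82, 1.22, -0.09, 0.09, -0.39]
[-2.58, -2.03, 0.83, -0.09, 0.09, -0.39]
[-1.66, -2.93, 0.39, -0.09, 0.09, -0.39]
--
[-1.73, -1.59, 2.35, 0.05, 0.13, -0.36]
[-1.36, -2.04, 2.24, 0.05, 0.13, -0.36]
--
```

View pics/c10.png

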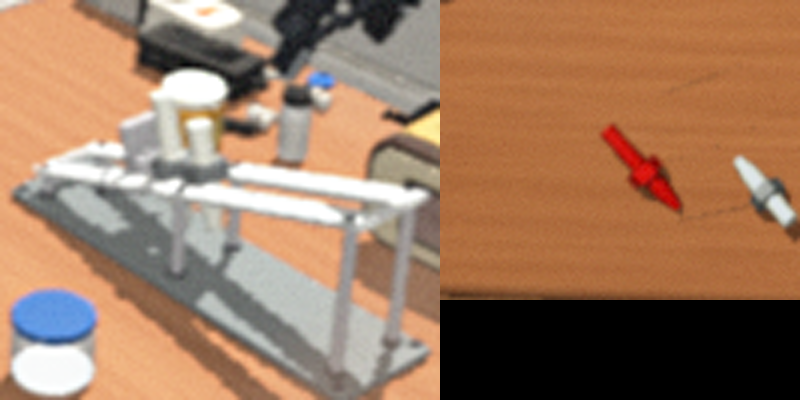

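>>> send_rows(
  rows=[-0.5,0.1,0.3,-0.02,0.02,-0.08,-1.1,0.2,0.6,-0.04,0.04,-0.16,-1.7,0.3,0.9,-0.05,0.05,-0.24,-2.3,0.4,1.2,-0.07,0.07,-0.32,-2.98,0.51,1.52,-0.09,0.09,-0.39],
)

```text
time: 53.73
position: [0.5005, -0.2476, 0.2141]
eef_rot: [0.816, -0.546, -0.132, -0.136]
force: [0.0, 0.7, 0.3]
width: 0.0855
grasp_force: 0.0
```

>>> send_rows(
  rows=[-0.6,-0.2,0.2,-0.02,0.02,-0.08,-1.2,-0.3,0.5,-0.04,0.04,-0.16,-1.8,-0.5,0.7,-0.05,0.05,-0.24,-2.4,-0.6,1,-0.07,0.07,-0.32,-3.05,-0.82,1.22,-0.09,0.09,-0.39],
)

```text
time: 54.15
position: [0.4894, -0.1635, 0.2149]
eef_rot: [0.917, -0.377, -0.091, -0.098]
force: [0.7, 0.6, -0.0]
width: 0.0855
grasp_force: 0.0
```

>>> send_rows(
  rows=[-0.5,-0.4,0.2,-0.02,0.02,-0.08,-1,-0.8,0.3,-0.04,0.04,-0.16,-1.5,-1.2,0.5,-0.05,0.05,-0.24,-2,-1.6,0.7,-0.07,0.07,-0.32,-2.58,-2.03,0.83,-0.09,0.09,-0.39],
)

```text
time: 54.57
position: [0.4788, -0.0796, 0.2161]
eef_rot: [0.979, -0.192, -0.046, -0.055]
force: [1.1, 0.5, -0.5]
width: 0.0854
grasp_force: 0.0
```

>>> send_rows(
  rows=[-0.3,-0.6,0.1,-0.02,0.02,-0.08,-0.7,-1.2,0.2,-0.04,0.04,-0.16,-1,-1.8,0.2,-0.05,0.05,-0.24,-1.3,-2.3,0.3,-0.07,0.07,-0.32,-1.66,-2.93,0.39,-0.09,0.09,-0.39],
)

```text
time: 54.98
position: [0.4682, 0.0042, 0.2182]
eef_rot: [1.0, 0.001, 0.001, -0.01]
force: [0.5, 0.6, 0.4]
width: 0.0855
grasp_force: 0.0
```

>>> send_rows(
  rows=[-0.3,-0.3,0.5,0.01,0.03,-0.07,-0.7,-0.6,0.9,0.02,0.05,-0.14,-1,-0.9,1.4,0.03,0.08,-0.22,-1.4,-1.3,1.9,0.04,0.1,-0.29,-1.73,-1.59,2.35,0.05,0.13,-0.36],
)

```text
time: 55.4
position: [0.4245, 0.0456, 0.1595]
eef_rot: [0.981, 0.18, 0.068, -0.036]
force: [-0.3, 0.4, -0.8]
width: 0.0854
grasp_force: 0.0
```

>>> send_rows(
  rows=[-0.3,-0.4,0.4,0.01,0.03,-0.07,-0.5,-0.8,0.9,0.02,0.05,-0.14,-0.8,-1.2,1.3,0.03,0.08,-0.22,-1.1,-1.6,1.8,0.04,0.1,-0.29,-1.36,-2.04,2.24,0.05,0.13,-0.36],
)

```text
time: 55.82
position: [0.3818, 0.0863, 0.1017]
eef_rot: [0.925, 0.351, 0.132, -0.058]
force: [0.0, 0.4, 0.3]
width: 0.0853
grasp_force: 0.0
```

>>> send_rows(
  rows=[0,0,0,0,0,0,0,0,0,0,0,0,0,0,0,0,0,0,0,0,0,0,0,0,0,0,0,0,0,0],
)

```text
time: 56.23
position: [0.384, 0.0854, 0.1038]
eef_rot: [0.926, 0.349, 0.132, -0.058]
force: [0.3, 1.0, 0.8]
width: 0.0857
grasp_force: 0.0
```

```bash
python3 - <<'E'
from plan import *
st();c=np.array([.4060,.0993,-2.419])
for L in (15,25):
    P,Q=grasp(c,34,12,np.radians(L),True)
    go((P+[0,0,.035],Q),(P,Q))
E
```

```text
t 56.23 pos [0.384  0.0854 0.1038] j [-0.19 -0.45  2.41  0.28  1.03  0.53] F [0.3 1.  0.8] w 0.0857 g 0.0
[-0.79, 0.2, 2.1, -0.01, -0.03, -0.0]
--
[-0.36, -0.0, 1.35, 0.0, 0.0, 0.0]
--
[-0.71, 0.2, 2.1, -0.01, 0.15, -0.0]
--
[-0.59, 0.0, 1.27, 0.0, 0.0, 0.0]
--
```

>>> send_rows(
  rows=[-0.16,0.04,0.4,0,0,0,-0.3,0.08,0.8,0,-0.01,0,-0.5,0.12,1.2,0,-0.02,0,-0.6,0.16,1.7,-0.01,-0.03,0,-0.79,0.2,2.1,-0.01,-0.03,0],
)

```text
time: 56.65
position: [0.3836, 0.0799, 0.0468]
eef_rot: [0.928, 0.349, 0.12, -0.048]
force: [-1.1, -0.3, -0.8]
width: 0.0845
grasp_force: 0.0
```

>>> send_rows(
  rows=[0,0,0,0,0,0,0,0,0,0,0,0,0,0,0,0,0,0,0,0,0,0,0,0,0,0,0,0,0,0],
)

```text
time: 57.07
position: [0.3832, 0.0799, 0.0475]
eef_rot: [0.928, 0.349, 0.12, -0.048]
force: [-0.2, -0.2, -0.7]
width: 0.0856
grasp_force: 0.0
```

```bash
python3 - <<'E'
from plan import *
st();c=np.array([.4060,.0993,-2.419])
P,Q=grasp(c,34,12,np.radians(15),True)
go((P,Q))
E
```

```text
t 57.07 pos [0.3832 0.0799 0.0475] j [-0.18 -0.32  2.44  0.27  0.88  0.51] F [-0.2 -0.2 -0.7] w 0.0856 g 0.0
[-0.35, 0.03, 1.35, -0.0, 0.0, -0.0]
--
```

>>> send_rows(
  rows=[-0.07,0,0.27,0,0,0,-0.14,0,0.54,0,0,0,-0.2,0.01,0.8,0,0,0,-0.28,0.02,1.1,0,0,0,-0.35,0.03,1.35,0,0,0],
)

```text
time: 57.48
position: [0.3823, 0.0798, 0.0105]
eef_rot: [0.928, 0.349, 0.119, -0.049]
force: [0.8, 0.4, 0.2]
width: 0.0853
grasp_force: 0.0
```

>>> send_rows(
  rows=[0,0,0,0,0,0,0,0,0,0,0,0,0,0,0,0,0,0,0,0,0,0,0,0,0,0,0,0,0,0],
)

```text
time: 57.9
position: [0.3833, 0.0797, 0.0121]
eef_rot: [0.928, 0.35, 0.12, -0.048]
force: [0.6, -0.4, 0.2]
width: 0.0851
grasp_force: 0.0
```

>>> send_rows(
  rows=[0,0,0,0,0,0,0,0,0,0,0,0,0,0,0,0,0,0,0,0,0,0,0,0,0,0,0,0,0,0],
  jaw=255,
  grip_force=40,
)

```text
time: 58.32
position: [0.3829, 0.0798, 0.0118]
eef_rot: [0.928, 0.35, 0.12, -0.048]
force: [-0.1, -0.1, 0.5]
width: 0.0255
grasp_force: 0.0
```

>>> send_rows(
  rows=[0,0,0,0,0,0,0,0,0,0,0,0,0,0,0,0,0,0,0,0,0,0,0,0,0,0,0,0,0,0],
)

```text
time: 58.73
position: [0.3829, 0.0798, 0.0118]
eef_rot: [0.928, 0.35, 0.119, -0.049]
force: [-1.1, 0.0, 0.8]
width: 0.0166
grasp_force: 38.9
```

>>> send_rows(
  rows=[0,0,0,0,0,0,0,0,0,0,0,0,0,0,0,0,0,0,0,0,0,0,0,0,0,0,0,0,0,0],
)

```text
time: 59.15
position: [0.3829, 0.0798, 0.0118]
eef_rot: [0.928, 0.35, 0.119, -0.049]
force: [0.0, 0.6, -0.1]
width: 0.0163
grasp_force: 38.9
```

```bash
python3 - <<'E'
from plan import *
o=st(); c=np.array([.4060,.0993,-2.419]); Q=R.from_quat(o["eef_rot"]); P=o["position"]
h=inhand(c,P,Q); h[0][1]=0; print("inhand",h[0].round(4),h[1].as_matrix().round(2).tolist())
np.save("h.npy",np.r_[h[0],h[1].as_quat()])
T=place(h,245,75); print(T[0],T[1].as_matrix().round(2).tolist())
go((P+[.03,-.02,.15],Q),(np.array([.47,-.02,.25]),RDOWN(-np.pi/2)),T)
E
```

```text
t 59.15 pos [0.3829 0.0798 0.0118] j [-0.18 -0.22  2.45  0.3   0.77  0.47] F [ 0.   0.6 -0.1] w 0.0163 g 38.9
inhand [0.0114 0.     0.0282] [[-0.5, 0.01, 0.87], [0.0, 1.0, -0.01], [-0.87, -0.0, -0.5]]
[ 0.51337614 -0.26546914  0.19981072] [[-0.02, -1.0, 0.02], [-0.74, 0.03, 0.67], [-0.67, -0.0, -0.74]]
[0.95, 0.68, -2.86, 0.0, 0.0, 0.0]
[0.95, 0.68, -2.86, 0.0, 0.0, 0.0]
--
[0.27, 1.94, -1.77, -0.05, -0.12, 0.36]
[0.73, 1.85, -1.74, -0.05, -0.12, 0.36]
--
[0.43, 2.45, 0.5, 0.15, -0.14, 0.38]
[1.36, 2.15, 0.03, 0.15, -0.14, 0.38]
[2.02, 1.46, -0.48, 0.15, -0.14, 0.38]
[2.3, 0.53, -0.94, 0.15, -0.14, 0.38]
--
```

>>> send_rows(
  rows=[0.1,0.05,-0.3,0,0,0,0.3,0.2,-0.9,0,0,0,0.5,0.35,-1.5,0,0,0,0.7,0.5,-2.2,0,0,0,0.95,0.68,-2.86,0,0,0],
)

```text
time: 59.57
position: [0.3978, 0.0695, 0.088]
eef_rot: [0.928, 0.35, 0.119, -0.048]
force: [0.9, -0.4, -0.2]
width: 0.016
grasp_force: 39.0
```

>>> send_rows(
  rows=[0.2,0.1,-0.6,0,0,0,0.4,0.3,-1.2,0,0,0,0.6,0.4,-1.8,0,0,0,0.8,0.5,-2.3,0,0,0,0.95,0.68,-2.86,0,0,0],
)

```text
time: 59.98
position: [0.413, 0.0597, 0.1631]
eef_rot: [0.928, 0.35, 0.12, -0.048]
force: [-0.2, 0.4, -1.0]
width: 0.0164
grasp_force: 39.0
```

>>> send_rows(
  rows=[0,0.4,-0.3,-0.01,-0.02,0.07,0.1,0.8,-0.7,-0.02,-0.05,0.14,0.2,1.2,-1.1,-0.03,-0.07,0.22,0.2,1.6,-1.4,-0.04,-0.1,0.29,0.27,1.94,-1.77,-0.05,-0.12,0.36],
)

```text
time: 60.4
position: [0.4418, 0.0193, 0.207]
eef_rot: [0.982, 0.175, 0.061, -0.024]
force: [-0.1, -0.5, -1.0]
width: 0.0162
grasp_force: 39.0
```

>>> send_rows(
  rows=[0.1,0.4,-0.3,-0.01,-0.02,0.07,0.3,0.7,-0.7,-0.02,-0.05,0.14,0.4,1.1,-1,-0.03,-0.07,0.22,0.6,1.5,-1.4,-0.04,-0.1,0.29,0.73,1.85,-1.74,-0.05,-0.12,0.36],
)

```text
time: 60.82
position: [0.4704, -0.0208, 0.2516]
eef_rot: [1.0, -0.004, 0.002, -0.0]
force: [0.3, -0.1, -0.6]
width: 0.0165
grasp_force: 39.0
```

>>> send_rows(
  rows=[0.1,0.5,0.1,0.03,-0.03,0.08,0.2,1,0.2,0.06,-0.06,0.15,0.3,1.5,0.3,0.09,-0.08,0.23,0.3,2,0.4,0.12,-0.11,0.3,0.43,2.45,0.5,0.15,-0.14,0.38],
)

```text
time: 61.23
position: [0.4803, -0.0822, 0.2384]
eef_rot: [0.976, -0.192, -0.068, -0.076]
force: [0.6, -0.7, -0.1]
width: 0.0163
grasp_force: 39.0
```

>>> send_rows(
  rows=[0.3,0.4,0,0.03,-0.03,0.08,0.5,0.9,0,0.06,-0.06,0.15,0.8,1.3,0,0.09,-0.08,0.23,1.1,1.7,0,0.12,-0.11,0.3,1.36,2.15,0.03,0.15,-0.14,0.38],
)

```text
time: 61.65
position: [0.4914, -0.1436, 0.2257]
eef_rot: [0.907, -0.371, -0.134, -0.148]
force: [0.3, 0.6, -0.7]
width: 0.0164
grasp_force: 39.0
```

```bash
python3 - <<'E'
from plan import *
st(); go(place(hand(),245,75))
E
```

```text
t 61.65 pos [ 0.4914 -0.1436  0.2257] j [-0.59  0.18  1.63  0.23  1.66  1.74] F [ 0.3  0.6 -0.7] w 0.0164 g 39.0
[2.03, 1.43, -0.48, 0.14, -0.14, 0.38]
[2.3, 0.5, -0.92, 0.14, -0.14, 0.38]
--
```

>>> send_rows(
  rows=[0.4,0.3,-0.1,0.03,-0.03,0.08,0.8,0.6,-0.2,0.06,-0.06,0.15,1.2,0.9,-0.3,0.08,-0.08,0.23,1.6,1.2,-0.4,0.11,-0.11,0.3,2.03,1.43,-0.48,0.14,-0.14,0.38],
)

```text
time: 62.07
position: [0.5024, -0.2047, 0.2127]
eef_rot: [0.797, -0.533, -0.196, -0.208]
force: [0.4, -0.4, -0.6]
width: 0.0165
grasp_force: 39.0
```

>>> send_rows(
  rows=[0.5,0.1,-0.2,0.03,-0.03,0.08,0.9,0.2,-0.4,0.06,-0.06,0.15,1.4,0.3,-0.6,0.08,-0.08,0.23,1.8,0.4,-0.7,0.11,-0.11,0.3,2.3,0.5,-0.92,0.14,-0.14,0.38],
)

```text
time: 62.48
position: [0.5135, -0.2651, 0.1995]
eef_rot: [-0.65, 0.67, 0.25, 0.258]
force: [-0.1, -0.4, 0.0]
width: 0.0162
grasp_force: 39.0
```

>>> send_rows(
  rows=[0,0,0,0,0,0,0,0,0,0,0,0,0,0,0,0,0,0,0,0,0,0,0,0,0,0,0,0,0,0],
)

```text
time: 62.9
position: [0.5139, -0.2639, 0.2001]
eef_rot: [-0.652, 0.668, 0.249, 0.258]
force: [-0.1, -0.5, 0.5]
width: 0.0166
grasp_force: 39.1
```

```bash
python3 - <<'E'
from plan import *
h=hand(); st(); Rc,p=capnow(h)
a=snap("scene","s11"); n="scene"; sc=6; u,v=proj(n,p)[0].astype(int); off=np.array([u-32,v-38])
c=cv2.resize(a[off[1]:off[1]+72,off[0]:off[0]+64][:,:,::-1],None,fx=sc,fy=sc,interpolation=cv2.INTER_CUBIC); draw(c,n,M["capsule"],Rc,p,(255,0,0),off,sc)
cv2.imwrite("pics/c11.png",c)
go(place(h,245,46),place(h,245,20),place(h,245,1))
E
```

```text
t 62.9 pos [ 0.5139 -0.2639  0.2001] j [-0.88  0.5   1.4   0.47  1.81  2.27] F [-0.1 -0.5  0.5] w 0.0166 g 39.1
cap true s,y,z [243.7   0.5  75.8] axis [-0.004 -0.001  1.   ] F [ 0.6 -0.1  0.3]
[1.06, 0.02, 0.54, -0.0, -0.0, 0.0]
--
[0.9, 0.0, 0.52, 0.0, 0.0, 0.0]
--
[0.66, 0.0, 0.38, 0.0, 0.0, 0.0]
--
```

View pics/c11.png

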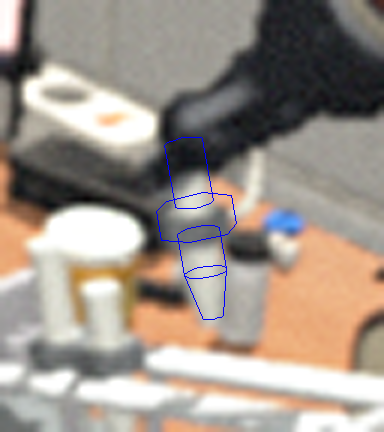

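>>> send_rows(
  rows=[0.25,0,0.12,0,0,0,0.5,0.01,0.25,0,0,0,0.75,0.01,0.38,0,0,0,1.06,0.02,0.54,0,0,0,1.06,0.02,0.54,0,0,0],
)

```text
time: 63.37
position: [0.512, -0.2751, 0.169]
eef_rot: [-0.651, 0.669, 0.25, 0.258]
force: [0.8, 0.6, -1.1]
width: 0.0162
grasp_force: 39.1
```

>>> send_rows(
  rows=[0,0,0,0,0,0,0,0,0,0,0,0,0,0,0,0,0,0,0,0,0,0,0,0,0,0,0,0,0,0],
)

```text
time: 63.78
position: [0.513, -0.2753, 0.172]
eef_rot: [-0.651, 0.669, 0.249, 0.258]
force: [0.7, -0.3, -0.1]
width: 0.0164
grasp_force: 39.1
```

```bash
python3 - <<'E'
from plan import *
h=hand(); capnow(h); go(place(h,245,20),place(h,245,1))
E
```

```text
cap true s,y,z [ 2.459e+02 -2.000e-01  4.550e+01] axis [-0.004 -0.     1.   ] F [ 0.3  0.7 -0.1]
[0.87, -0.01, 0.54, -0.0, -0.0, -0.0]
--
[0.66, 0.0, 0.38, 0.0, 0.0, 0.0]
--
```

>>> send_rows(
  rows=[0.17,0,0.11,0,0,0,0.34,0,0.22,0,0,0,0.52,0,0.33,0,0,0,0.7,-0.01,0.43,0,0,0,0.87,-0.01,0.54,0,0,0],
)

```text
time: 64.2
position: [0.5128, -0.2825, 0.1461]
eef_rot: [-0.651, 0.669, 0.249, 0.258]
force: [-0.3, -0.2, 0.3]
width: 0.0163
grasp_force: 39.1
```

>>> send_rows(
  rows=[0.07,0,0.04,0,0,0,0.15,0,0.08,0,0,0,0.22,0,0.13,0,0,0,0.3,0,0.17,0,0,0,0.36,0,0.21,0,0,0],
)

```text
time: 64.62
position: [0.5129, -0.2857, 0.137]
eef_rot: [-0.651, 0.669, 0.249, 0.258]
force: [-0.8, 0.0, -0.9]
width: 0.0165
grasp_force: 39.1
```

>>> send_rows(
  rows=[0.06,0,0.03,0,0,0,0.12,0,0.07,0,0,0,0.19,0,0.11,0,0,0,0.24,0,0.14,0,0,0,0.28,0,0.16,0,0,0],
)

```text
time: 65.03
position: [0.5129, -0.2875, 0.1312]
eef_rot: [-0.651, 0.668, 0.25, 0.259]
force: [-4.1, 3.4, 11.6]
width: 0.0161
grasp_force: 39.7
```

```bash
python3 - <<'E'
from plan import *
h=hand(); capnow(h); go(place(h,245,.7))
E
```

```text
cap true s,y,z [ 2.447e+02 -1.000e-01  2.900e+00] axis [-0.001 -0.001  1.   ] F [ 0.4 -4.2 12.1]
[0.08, -0.0, 0.03, -0.0, -0.0, -0.0]
--
```

>>> send_rows(
  rows=[-0.03,0,-0.02,0,0,0,-0.03,0,-0.02,0,0,0,-0.03,0,-0.02,0,0,0,-0.03,0,-0.02,0,0,0,-0.03,0,-0.02,0,0,0],
)

```text
time: 65.45
position: [0.513, -0.2876, 0.1313]
eef_rot: [-0.651, 0.668, 0.249, 0.258]
force: [-1.5, 2.0, 6.3]
width: 0.0164
grasp_force: 39.4
```

>>> send_rows(
  rows=[0,0,0,0,0,0,0,0,0,0,0,0,0,0,0,0,0,0,0,0,0,0,0,0,0,0,0,0,0,0],
  jaw=0,
)

```text
time: 65.87
position: [0.5128, -0.2879, 0.13]
eef_rot: [-0.651, 0.669, 0.249, 0.258]
force: [0.9, -0.2, -0.2]
width: 0.0758
grasp_force: 0.0
```

>>> send_rows(
  rows=[0,0,0,0,0,0,0,0,-0.8,0,0,0,0,0,-1.8,0,0,0,0,0,-2.8,0,0,0,0,0,-4,0,0,0],
)

```text
time: 66.28
position: [0.5105, -0.3545, 0.2046]
eef_rot: [-0.651, 0.669, 0.25, 0.258]
force: [-0.2, -0.9, -0.0]
width: 0.0854
grasp_force: 0.0
```

```bash
python3 - <<'E'
from plan import *
st()
a=snap("scene","s12");b=snap("top","t12"); sc=4
c=cv2.resize(a[180:280,255:365][:,:,::-1],None,fx=sc,fy=sc,interpolation=cv2.INTER_CUBIC)
# expected third place: contacts s=100+18+16.. ; draw at 200
d=cv2.resize(a[165:255,155:285][:,:,::-1],None,fx=2.75,fy=2.75,interpolation=cv2.INTER_CUBIC)
o=np.zeros((400,800,3),np.uint8);o[:400,:440]=c;o[:d.shape[0],440:440+d.shape[1]]=d[:,:360];cv2.imwrite("pics/c12.png",o)
for t in("follower","capsule_1","standard","stud"):
  for n in("scene","top"):
    for r in eyes.find_in(n,t):
        if r["p"]>.2: print(t,n,round(r["p"],2),np.round(r["point"],3),((RS.inv().apply(r["point"]-SP(0))*1e3)-[DS,0,0]).round(0))
E
```

```text
t 66.28 pos [ 0.5105 -0.3545  0.2046] j [-0.96  0.64  1.18  0.44  1.91  2.23] F [-0.2 -0.9 -0. ] w 0.0854 g 0.0
follower scene 0.58 [ 0.462 -0.008  0.026] [-64. -56.  18.]
follower top 0.69 [ 0.466 -0.003  0.024] [-70. -52.  17.]
capsule_1 scene 0.75 [ 0.507 -0.272  0.106] [211.  -7.  12.]
capsule_1 scene 0.59 [ 0.37  -0.059  0.028] [ -13. -148.    3.]
capsule_1 scene 0.52 [ 0.504 -0.239  0.098] [177. -10.  15.]
capsule_1 top 0.53 [ 0.509 -0.263  0.112] [204.  -4.  20.]
capsule_1 top 0.49 [ 0.379 -0.055  0.024] [ -18. -138.    1.]
capsule_1 top 0.48 [ 0.507 -0.232  0.096] [170.  -7.  15.]
standard scene 0.49 [ 0.504 -0.194  0.098] [135. -11.  29.]
standard scene 0.44 [0.419 0.208 0.025] [-269. -103.   83.]
standard top 0.71 [0.431 0.214 0.026] [-275.  -92.   86.]
standard top 0.57 [ 0.349 -0.277  0.05 ] [ 201. -164.  -44.]
stud scene 0.56 [ 0.506 -0.167  0.085] [105.  -9.  24.]
stud scene 0.43 [ 0.499 -0.298  0.009] [206. -14. -88.]
stud top 0.43 [ 0.522 -0.167  0.081] [103.   6.  21.]
stud top 0.27 [ 0.499 -0.253  0.04 ] [173. -14. -44.]
```

View pics/c12.png

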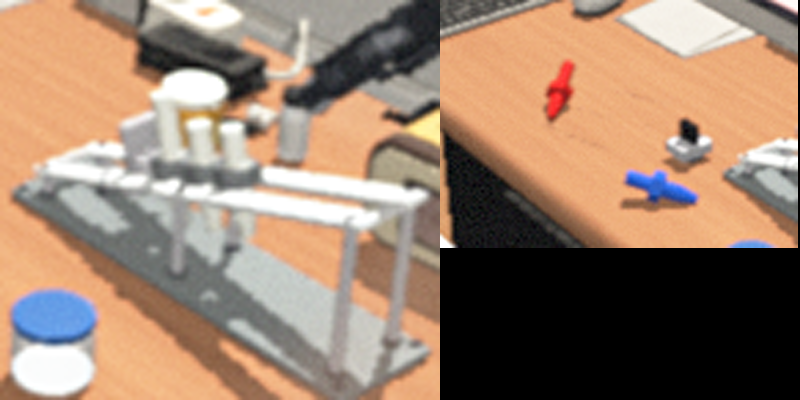

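```bash
python3 - <<'E'
from plan import *
P=np.array([.470,-.001,.028]); q=RDOWN(-.035)
go((np.array([.47,-.15,.24]),RDOWN(-np.pi/2)),(P+[0,0,.09],q),maxmm=140)
E
```

```text
[-1.75, 0.46, 1.09, -0.15, 0.14, -0.38]
[-1.9, -0.38, 0.83, -0.15, 0.14, -0.38]
[-1.69, -1.17, 0.46, -0.15, 0.14, -0.38]
[-1.16, -1.76, 0.03, -0.15, 0.14, -0.38]
--
[0.0, -1.49, 1.22, 0.0, 0.0, -0.38]
[0.56, -1.38, 1.22, 0.0, 0.0, -0.38]
[1.03, -1.07, 1.22, 0.0, 0.0, -0.38]
[1.36, -0.61, 1.22, 0.0, 0.0, -0.38]
--
```

>>> send_rows(
  rows=[-0.3,0.1,0.2,-0.03,0.03,-0.08,-0.7,0.2,0.4,-0.06,0.06,-0.15,-1,0.3,0.6,-0.09,0.08,-0.23,-1.4,0.4,0.8,-0.12,0.11,-0.3,-1.75,0.46,1.09,-0.15,0.14,-0.38],
)

```text
time: 67.2
position: [0.5005, -0.3031, 0.2134]
eef_rot: [0.8, -0.528, -0.199, -0.203]
force: [-0.2, 0.1, -0.3]
width: 0.0855
grasp_force: 0.0
```

>>> send_rows(
  rows=[-0.4,-0.1,0.2,-0.03,0.03,-0.08,-0.8,-0.2,0.3,-0.06,0.06,-0.15,-1.1,-0.2,0.5,-0.09,0.08,-0.23,-1.5,-0.3,0.7,-0.12,0.11,-0.3,-1.9,-0.38,0.83,-0.15,0.14,-0.38],
)

```text
time: 67.62
position: [0.49, -0.2516, 0.222]
eef_rot: [0.91, -0.364, -0.14, -0.14]
force: [0.6, -0.9, 0.7]
width: 0.0853
grasp_force: 0.0
```

>>> send_rows(
  rows=[-0.3,-0.2,0.1,-0.03,0.03,-0.08,-0.7,-0.5,0.2,-0.06,0.06,-0.15,-1,-0.7,0.3,-0.09,0.08,-0.23,-1.4,-0.9,0.4,-0.12,0.11,-0.3,-1.69,-1.17,0.46,-0.15,0.14,-0.38],
)

```text
time: 68.03
position: [0.4794, -0.2008, 0.2312]
eef_rot: [0.978, -0.184, -0.074, -0.07]
force: [-0.2, -0.1, -0.3]
width: 0.0858
grasp_force: 0.0
```

>>> send_rows(
  rows=[-0.2,-0.4,0,-0.03,0.03,-0.08,-0.5,-0.7,0,-0.06,0.06,-0.15,-0.7,-1.1,0,-0.09,0.08,-0.23,-0.9,-1.4,0,-0.12,0.11,-0.3,-1.16,-1.76,0.03,-0.15,0.14,-0.38],
)

```text
time: 68.45
position: [0.4695, -0.1502, 0.2406]
eef_rot: [1.0, 0.005, -0.005, 0.003]
force: [-0.1, 1.6, 0.6]
width: 0.0852
grasp_force: 0.0
```

>>> send_rows(
  rows=[0,-0.3,0.2,0,0,-0.08,0,-0.6,0.5,0,0,-0.15,0,-0.9,0.7,0,0,-0.23,0,-1.2,1,0,0,-0.3,0,-1.49,1.22,0,0,-0.38],
)

```text
time: 68.87
position: [0.4685, -0.113, 0.2092]
eef_rot: [0.981, 0.194, -0.006, 0.001]
force: [-0.4, -0.7, 0.2]
width: 0.0856
grasp_force: 0.0
```

>>> send_rows(
  rows=[0.1,-0.3,0.2,0,0,-0.08,0.2,-0.6,0.5,0,0,-0.15,0.3,-0.8,0.7,0,0,-0.23,0.4,-1.1,1,0,0,-0.3,0.56,-1.38,1.22,0,0,-0.38],
)

```text
time: 69.28
position: [0.4679, -0.0761, 0.1784]
eef_rot: [0.927, 0.376, -0.006, 0.0]
force: [-0.3, 0.2, 0.7]
width: 0.0853
grasp_force: 0.0
```

>>> send_rows(
  rows=[0.2,-0.2,0.2,0,0,-0.08,0.4,-0.4,0.5,0,0,-0.15,0.6,-0.6,0.7,0,0,-0.23,0.8,-0.8,1,0,0,-0.3,1.03,-1.07,1.22,0,0,-0.38],
)

```text
time: 69.7
position: [0.4678, -0.0393, 0.1478]
eef_rot: [0.839, 0.544, -0.006, -0.001]
force: [0.5, -0.7, -0.5]
width: 0.0855
grasp_force: 0.0
```

>>> send_rows(
  rows=[0.3,-0.1,0.2,0,0,-0.08,0.5,-0.2,0.5,0,0,-0.15,0.8,-0.4,0.7,0,0,-0.23,1.1,-0.5,1,0,0,-0.3,1.36,-0.61,1.22,0,0,-0.38],
)

```text
time: 70.12
position: [0.4674, -0.002, 0.1171]
eef_rot: [0.721, 0.693, -0.006, -0.002]
force: [0.1, -0.1, 0.6]
width: 0.0852
grasp_force: 0.0
```

>>> send_rows(
  rows=[0,0,0,0,0,0,0,0,0,0,0,0,0,0,0,0,0,0,0,0,0,0,0,0,0,0,0,0,0,0],
)

```text
time: 70.53
position: [0.4685, -0.0033, 0.1184]
eef_rot: [0.723, 0.691, -0.005, -0.001]
force: [0.2, 0.4, 0.3]
width: 0.0856
grasp_force: 0.0
```

```bash
python3 - <<'E'
from plan import *
st(); P=np.array([.470,-.001,.0275]); q=RDOWN(-.035)
go((P+[0,0,.03],q),(P,q))
E
```

```text
t 70.53 pos [ 0.4685 -0.0033  0.1184] j [-0.17 -0.03  2.02 -0.01  1.16 -0.12] F [0.2 0.4 0.3] w 0.0856 g 0.0
[0.11, 0.08, 2.43, -0.01, 0.01, -0.01]
--
[0.0, 0.0, 1.2, 0.0, 0.0, 0.0]
--
```

>>> send_rows(
  rows=[0,0,0.5,0,0,0,0,0,1,0,0,0,0.05,0.04,1.5,0,0,0,0.1,0.08,2,-0.01,0.01,-0.01,0.11,0.08,2.43,-0.01,0.01,-0.01],
)

```text
time: 70.95
position: [0.4696, -0.0009, 0.0566]
eef_rot: [0.719, 0.695, 0.002, -0.001]
force: [-0.8, 0.5, -1.1]
width: 0.0851
grasp_force: 0.0
```

>>> send_rows(
  rows=[0,0,0.25,0,0,0,0,0,0.5,0,0,0,0,0,0.75,0,0,0,0,0,1,0,0,0,0,0,1.2,0,0,0],
)

```text
time: 71.37
position: [0.4698, -0.0005, 0.0268]
eef_rot: [0.719, 0.695, 0.001, -0.001]
force: [-0.1, -0.4, 0.4]
width: 0.0851
grasp_force: 0.0
```

>>> send_rows(
  rows=[0,0,0,0,0,0,0,0,0,0,0,0,0,0,0,0,0,0,0,0,0,0,0,0,0,0,0,0,0,0],
)

```text
time: 71.78
position: [0.47, -0.0005, 0.0275]
eef_rot: [0.719, 0.695, 0.002, -0.001]
force: [0.3, -0.1, -0.1]
width: 0.0857
grasp_force: 0.0
```

>>> send_rows(
  rows=[0,0,0,0,0,0,0,0,0,0,0,0,0,0,0,0,0,0,0,0,0,0,0,0,0,0,0,0,0,0],
  jaw=255,
  grip_force=50,
)

```text
time: 72.2
position: [0.4696, -0.0005, 0.0272]
eef_rot: [0.719, 0.695, 0.001, -0.001]
force: [1.0, -0.2, 0.3]
width: 0.0252
grasp_force: 0.0
```

>>> send_rows(
  rows=[0,0,0,0,0,0,0,0,0,0,0,0,0,0,0,0,0,0,0,0,0,0,0,0,0,0,0,0,0,0],
)

```text
time: 72.62
position: [0.4697, -0.0005, 0.0272]
eef_rot: [0.719, 0.695, 0.001, -0.001]
force: [-0.7, 1.2, 2.3]
width: 0.011
grasp_force: 51.4
```

>>> send_rows(
  rows=[0,0,0,0,0,0,0,0,0,0,0,0,0,0,0,0,0,0,0,0,0,0,0,0,0,0,0,0,0,0],
)

```text
time: 73.03
position: [0.4697, -0.0005, 0.0272]
eef_rot: [0.719, 0.695, 0.001, -0.001]
force: [-0.8, 0.4, 3.4]
width: 0.0109
grasp_force: 51.6
```

```bash
cat >> plan.py <<'E'
def fol(s,z,y=0): return SP(s+DS,y,z)+zs*.019,RSLOPE
def folnow():
    o=manip.get_obs(); r=R.from_quat(o["eef_rot"]); p=o["position"]+r.apply([0,0,.019])
    print("fol s,y,z",((RS.inv().apply(p-SP(0))*1e3)-[DS,0,0]).round(1),"rot",(RSLOPE.inv()*r).as_rotvec().round(3),"F",RS.inv().apply(o["force"]).round(1))
E
python3 - <<'E'
from plan import *
o=st(); P=o["position"];Q=R.from_quat(o["eef_rot"])
go((P+[0,0,.15],Q),(np.array([.51,-.2,.24]),RSLOPE),fol(258,45))
E
```

```text
t 73.03 pos [ 0.4697 -0.0005  0.0272] j [-0.17  0.11  2.07  0.    0.96 -0.14] F [-0.8  0.4  3.4] w 0.0109 g 51.6
[0.01, -0.0, -3.0, 0.0, 0.0, 0.0]
[0.01, -0.0, -3.0, 0.0, 0.0, 0.0]
--
[-3.96, 0.94, -1.27, -0.0, -0.16, -0.01]
[-4.11, 0.91, -0.63, -0.0, -0.16, -0.01]
--
[-1.48, 0.09, 1.95, 0.0, 0.0, 0.0]
[-1.48, 0.09, 1.95, 0.0, 0.0, 0.0]
--
```

>>> send_rows(
  rows=[0,0,-0.4,0,0,0,0,0,-1,0,0,0,0,0,-1.6,0,0,0,0,0,-2.3,0,0,0,0,0,-3,0,0,0],
)

```text
time: 73.45
position: [0.4691, -0.0007, 0.1029]
eef_rot: [0.719, 0.695, 0.001, -0.002]
force: [0.4, 0.1, -1.7]
width: 0.0108
grasp_force: 51.0
```

>>> send_rows(
  rows=[0,0,-0.6,0,0,0,0,0,-1.2,0,0,0,0,0,-1.8,0,0,0,0,0,-2.4,0,0,0,0,0,-3,0,0,0],
)

```text
time: 73.87
position: [0.4692, -0.001, 0.1781]
eef_rot: [0.719, 0.695, 0.001, -0.002]
force: [0.7, -0.3, -1.4]
width: 0.0107
grasp_force: 51.0
```

>>> send_rows(
  rows=[-0.7,0.2,-0.2,0,-0.03,0,-1.5,0.4,-0.5,0,-0.06,0,-2.3,0.5,-0.7,0,-0.09,0,-3.1,0.7,-1,0,-0.13,-0.01,-3.96,0.94,-1.27,0,-0.16,-0.01],
)

```text
time: 74.28
position: [0.4894, -0.1015, 0.2091]
eef_rot: [0.713, 0.697, -0.057, 0.054]
force: [0.8, -0.2, -1.9]
width: 0.0108
grasp_force: 51.1
```

>>> send_rows(
  rows=[-0.8,0.2,-0.1,0,-0.03,0,-1.6,0.4,-0.2,0,-0.06,0,-2.4,0.5,-0.4,0,-0.09,0,-3.2,0.7,-0.5,0,-0.13,-0.01,-4.11,0.91,-0.63,0,-0.16,-0.01],
)

```text
time: 74.7
position: [0.5098, -0.2009, 0.2403]
eef_rot: [0.703, 0.694, -0.114, 0.109]
force: [1.4, -0.1, -1.1]
width: 0.0108
grasp_force: 51.1
```

>>> send_rows(
  rows=[-0.3,0,0.2,0,0,0,-0.6,0,0.6,0,0,0,-0.9,0.05,1,0,0,0,-1.2,0.08,1.5,0,0,0,-1.48,0.09,1.95,0,0,0],
)

```text
time: 75.12
position: [0.5108, -0.2514, 0.2031]
eef_rot: [0.703, 0.694, -0.113, 0.108]
force: [0.6, 0.0, -1.7]
width: 0.0106
grasp_force: 51.1
```

>>> send_rows(
  rows=[0,0,0,0,0,0,0,0,0,0,0,0,0,0,0,0,0,0,0,0,0,0,0,0,0,0,0,0,0,0],
)

```text
time: 75.53
position: [0.512, -0.2506, 0.2058]
eef_rot: [0.703, 0.694, -0.113, 0.11]
force: [0.4, -0.4, -0.9]
width: 0.0107
grasp_force: 51.1
```

```bash
python3 - <<'E'
from plan import *
st(); folnow(); go(fol(260,30),fol(260,12),fol(260,2))
E
```

```text
t 75.53 pos [ 0.512  -0.2506  0.2058] j [-0.43  0.04  1.81 -0.31  1.19 -0.31] F [ 0.4 -0.4 -0.9] w 0.0107 g 51.1
fol s,y,z [221.3  -1.7  94.5] rot [ 0.001 -0.002 -0.006] F [ 0.   0.4 -1. ]
[-1.55, 0.06, 2.58, -0.0, 0.0, 0.01]
--
[0.0, 0.0, 0.72, 0.0, 0.0, 0.0]
--
[-0.0, 0.0, 0.4, 0.0, 0.0, 0.0]
--
```

>>> send_rows(
  rows=[-0.3,0,0,0,0,0,-0.7,0.02,0.1,0,0,0,-1.1,0.04,0.2,0,0,0.01,-1.55,0.06,0.4,0,0,0.01,-1.55,0.06,0.6,0,0,0.01],
)

```text
time: 75.95
position: [0.5129, -0.2953, 0.2041]
eef_rot: [0.707, 0.689, -0.113, 0.111]
force: [-0.4, -0.5, -0.9]
width: 0.0108
grasp_force: 51.1
```

>>> send_rows(
  rows=[0,0,0.4,0,0,0,0,0,0.8,0,0,0,0,0,1.2,0,0,0,0,0,1.6,0,0,0,0,0,1.98,0,0,0],
)

```text
time: 76.37
position: [0.5116, -0.3076, 0.154]
eef_rot: [0.706, 0.69, -0.113, 0.109]
force: [0.4, 0.9, -1.6]
width: 0.0109
grasp_force: 51.1
```

>>> send_rows(
  rows=[0,0,0,0,0,0,0,0,0.1,0,0,0,0,0,0.2,0,0,0,0,0,0.3,0,0,0,0,0,0.4,0,0,0],
)

```text
time: 76.78
position: [0.5124, -0.311, 0.1468]
eef_rot: [0.707, 0.69, -0.112, 0.11]
force: [0.1, -0.6, -1.8]
width: 0.0111
grasp_force: 51.1
```

>>> send_rows(
  rows=[0,0,0,0,0,0,0,0,0,0,0,0,0,0,0,0,0,0,0,0,0,0,0,0,0,0,0,0,0,0],
)

```text
time: 77.2
position: [0.5121, -0.3109, 0.1466]
eef_rot: [0.707, 0.69, -0.113, 0.11]
force: [-0.4, 0.5, -1.0]
width: 0.0108
grasp_force: 51.1
```

```bash
python3 - <<'E'
from plan import *
folnow(); go(fol(260,10),fol(260,1))
E
```

```text
fol s,y,z [260.4  -0.4  19.6] rot [ 0.001 -0.002  0.004] F [-0.8 -0.4 -0.8]
[0.01, 0.02, 0.38, -0.0, 0.0, -0.0]
--
[-0.0, -0.0, 0.36, 0.0, 0.0, 0.0]
--
```

Tongue enters below z = 7.5 mm; go down slowly watching the force.

>>> send_rows(
  rows=[0,0.01,0.1,0,0,0,0,0.02,0.2,0,0,0,0,0.02,0.3,0,0,0,0,0.02,0.38,0,0,0,0,0.02,0.38,0,0,0],
)

```text
time: 77.62
position: [0.512, -0.3137, 0.1365]
eef_rot: [0.707, 0.69, -0.113, 0.109]
force: [-0.2, 0.2, -1.4]
width: 0.0109
grasp_force: 51.1
```

>>> send_rows(
  rows=[0,0,0.05,0,0,0,0,0,0.1,0,0,0,0,0,0.15,0,0,0,0,0,0.2,0,0,0,0,0,0.2,0,0,0],
)

```text
time: 78.03
position: [0.5122, -0.3153, 0.1322]
eef_rot: [0.707, 0.69, -0.113, 0.11]
force: [-0.3, 0.3, -2.1]
width: 0.011
grasp_force: 51.1
```

>>> send_rows(
  rows=[0,0,0.03,0,0,0,0,0,0.06,0,0,0,0,0,0.09,0,0,0,0,0,0.12,0,0,0,0,0,0.12,0,0,0],
)

```text
time: 78.45
position: [0.5123, -0.3163, 0.1296]
eef_rot: [0.707, 0.69, -0.113, 0.11]
force: [-0.5, -0.3, -1.3]
width: 0.0107
grasp_force: 51.1
```

```bash
python3 - <<'E'
from plan import *
folnow()
E
```

```text
fol s,y,z [ 2.602e+02 -2.000e-01  1.700e+00] rot [ 0.002 -0.002  0.004] F [-0.1 -0.5 -1.3]
```

>>> send_rows(
  rows=[0.1,0,0.02,0,0,0,0.2,0,0.03,0,0,0,0.3,0,0.04,0,0,0,0.4,0,0.04,0,0,0,0.5,0,0.04,0,0,0],
)

```text
time: 78.87
position: [0.513, -0.3046, 0.1253]
eef_rot: [0.707, 0.69, -0.113, 0.11]
force: [-0.4, 0.4, 2.1]
width: 0.0108
grasp_force: 51.5
```

>>> send_rows(
  rows=[0,0,0,0,0,0,0,0,0,0,0,0,0,0,0,0,0,0,0,0,0,0,0,0,0,0,0,0,0,0],
)

```text
time: 79.28
position: [0.5129, -0.3046, 0.1252]
eef_rot: [0.707, 0.69, -0.112, 0.11]
force: [0.2, 3.2, 4.6]
width: 0.0108
grasp_force: 52.1
```

```bash
python3 - <<'E'
from plan import *
folnow()
E
```

```text
fol s,y,z [2.478e+02 2.000e-01 1.200e+00] rot [ 0.001 -0.002  0.005] F [-1.6  0.1  5.3]
```

>>> send_rows(
  rows=[0,0,0,0,0,0,0,0,0,0,0,0,0,0,0,0,0,0,0,0,0,0,0,0,0,0,0,0,0,0],
  jaw=0,
)

```text
time: 79.7
position: [0.5123, -0.3049, 0.1246]
eef_rot: [0.707, 0.69, -0.113, 0.11]
force: [0.1, -0.8, -0.2]
width: 0.0711
grasp_force: 0.0
```

>>> send_rows(
  rows=[0,0,0,0,0,0,0,0,-0.8,0,0,0,0,0,-1.8,0,0,0,0,0,-2.8,0,0,0,0,0,-4,0,0,0],
)

```text
time: 80.12
position: [0.5125, -0.2732, 0.2196]
eef_rot: [0.707, 0.69, -0.113, 0.109]
force: [-0.3, 0.2, -0.8]
width: 0.0852
grasp_force: 0.0
```

>>> send_rows(
  rows=[-0.8,0,-0.5,0,0,0,-1.6,0,-1,0,0,0,-2.4,0,-1.5,0,0,0,-3.2,0,-2,0,0,0,-4,0,-2,0,0,0],
)

```text
time: 80.53
position: [0.5126, -0.3541, 0.3024]
eef_rot: [0.706, 0.69, -0.112, 0.112]
force: [0.1, -0.3, 0.5]
width: 0.0852
grasp_force: 0.0
```

```bash
python3 - <<'E'
from plan import *
st(); a=snap("scene","s13");b=snap("top","t13"); sc=4
c=cv2.resize(a[180:280,255:365][:,:,::-1],None,fx=sc,fy=sc,interpolation=cv2.INTER_CUBIC)
d=cv2.resize(b[165:275,270:430][:,:,::-1],None,fx=2.25,fy=2.25,interpolation=cv2.INTER_CUBIC)
e=cv2.resize(b[150:275,30:290][:,:,::-1],None,fx=1.38,fy=1.38,interpolation=cv2.INTER_CUBIC)
o=np.zeros((430,800,3),np.uint8);o[:400,:440]=c;o[:d.shape[0],440:]=d;o[252:252+e.shape[0],440:440+e.shape[1]]=e[:430-252,:360];cv2.imwrite("pics/c13.png",o)
for t in("follower","capsule_1","stud"):
  for n in("scene","top"):
    for r in eyes.find_in(n,t):
        if r["p"]>.3: print(t,n,round(r["p"],2),((RS.inv().apply(r["point"]-SP(0))*1e3)-[DS,0,0]).round(0))
E
```

```text
t 80.53 pos [ 0.5126 -0.3541  0.3024] j [-0.59  0.06  1.6  -0.27  1.31 -0.52] F [ 0.1 -0.3  0.5] w 0.0852 g 0.0
follower scene 0.58 [247.  -8.  21.]
follower top 0.56 [243. -11.  16.]
capsule_1 scene 0.68 [176.  -6.  15.]
capsule_1 scene 0.56 [  -9. -147.   -1.]
capsule_1 scene 0.42 [212.  -3.  16.]
capsule_1 top 0.48 [ -19. -138.   -1.]
stud scene 0.58 [106. -10.  21.]
stud top 0.71 [101.   1.  21.]
```

View pics/c13.png

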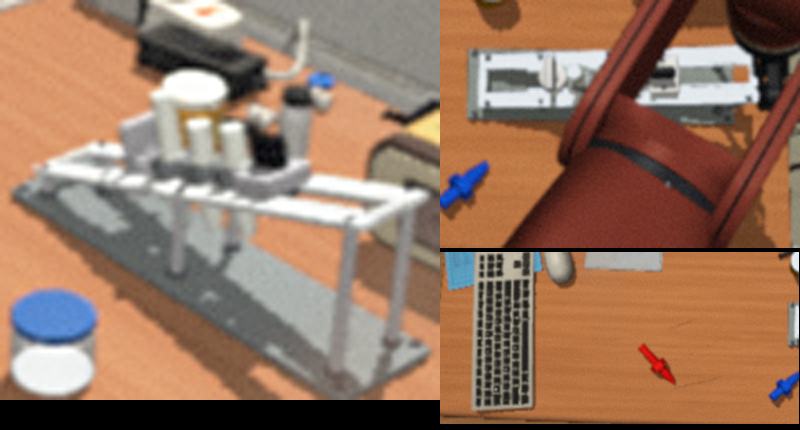

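```bash
python3 - <<'E'
from plan import *
a=eyes.read_camera("scene");b=eyes.read_camera("top")
for n in("scene","top"):
    m=mask(n,"follower",SP(243,0,20),.05)
    if m is not None: print(n,fit({n:m},M["follower"],lambda p:(RS,SP(p[0]+DS,p[1])),[244,0],[6,3]))
m=mask("scene","capsule_1",SP(207,0,20),.03)
if m is not None: print(fit({"scene":m},M["capsule"],lambda p:(RS,SP(p[0]+DS,p[1])),[206,0],[6,3]))
m=mask("scene","stud",SP(103,0,20),.03)
if m is not None: print(fit({"scene":m},M["stud"][2:],lambda p:(RS*R.from_euler('z',np.pi/2),SP(p[0]+DS,p[1])),[100,0],[6,3]))
# follower/collar edge: rail-top profile along the front rail in s10/s13 style picture
for y in(-15,):
    s=np.arange(185,275,3.0); q=proj("scene",[SP(k+DS,y,8) for k in s]).astype(np.float32)
    v=cv2.remap(cv2.cvtColor(a,cv2.COLOR_RGB2GRAY),q[:,0].reshape(1,-1),q[:,1].reshape(1,-1),cv2.INTER_LINEAR)[0]; print(list(zip(s.astype(int).tolist(),v.tolist())))
E
```

```text
scene (array([239.81118774,  -3.68689728]), np.float64(0.1903088092803955))
top (array([2.41050995e+02, 9.64736938e-02]), np.float64(0.1318192481994629))
no mask scene capsule_1
no mask scene stud
[(185, 106), (188, 101), (191, 91), (194, 81), (197, 74), (200, 82), (203, 92), (206, 100), (209, 99), (212, 116), (215, 134), (218, 148), (221, 155), (224, 153), (227, 149), (230, 148), (233, 147), (236, 150), (239, 152), (242, 153), (245, 155), (248, 156), (251, 152), (254, 148), (257, 144), (260, 140), (263, 137), (266, 133), (269, 126), (272, 116)]
```

```bash
python3 - <<'E'
from plan import *
st(); print(manip.finish_job())
E
```

```text
t 81.23 pos [ 0.5116 -0.3529  0.2984] j [-0.59  0.06  1.61 -0.28  1.31 -0.52] F [-0.2 -1.  -0.2] w 0.0855 g 0.0
the job is handed in; nothing more can be done
None
```

The job is handed in at about 81 s: the stud is locked crosswise at the mark, the standard and both capsules are queued against it, the follower rests behind the last one, and the jar, vial, pot and look-alikes were left alone. No verdict came back.

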